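# Scrap the bent latch tongues and clip the latch pins

## Task

The new zinc tongues are on their stands, but bent old ones are still lying over the pins as patterns: lift every bent tongue off and put it in the red reject crate, whose cover slides open and must be shut again afterwards, and push each R-clip that is laid out through the cross hole of a latch pin, one clip to a pin, until its bow has sprung right over the pin, and let go of it. Leave the spare zinc tongue, the brass bushes and the mallet head alone.

Things in the scene. Friction and masses are not known exactly. Their poses are not given: they have to be found in the camera images.
- hole1 (a point): middle of the cross hole (9 wide, 8 high, open both ends, along x) in the upright 20 mm pin of fixed latch stand 1, 38 above the bench; pin top at 51. The stand: blue block 56 x 60 x 24 (x, y, z) centred under the pin, on it a new zinc tongue 22 wide, y = -15 to 105, top 30 above the bench, a blue foot 20 x 14 under it at y = 92. z up. All mm
- bent1: bent old dark steel tongue, about 0.14 kg, loose, may be absent; starts on a zinc tongue, its eye round the pin, hiding the hole. Square eye 40 x 40, 14 thick, opening 26 x 26; arm 30 wide, 6 thick along +y to y = 80 mm, the last 36 mm then bent up 30 degrees. Origin: centre of the eye's underside, level with the arm's; z up as it lies on the stand
- bent1_grip (a point): point on that bent tongue's arm to hold it by, near its centre of mass: 46 mm along y from the eye's centre, mid-thickness (3 mm above the underside). Grasp across the 30 mm width (x). Axes as the tongue's
- clip1: loose R-clip, 47 g, may be absent, lying flat: orange grip tab 26 x 18 x 16 mm (x, y, z), origin at the centre of its underside. Straight leg, 5 mm wire, round tip, along +x at y = 0, z = 2.5 to x = 85. Sprung bow, 4 mm wire at the same z, on the +y side: 11 mm inner radius round x = 50, pinching in to 5.5 mm from the leg's centreline at x = 60, flared end at x = 73, y = 15
- clip1_seat (a point): point on that clip's leg centreline, 50 mm along x from the clip's origin (z = 2.5 mm), round which the bow is curved; it lies at the middle of the cross hole when the clip is fully home. Axes as the clip's. Either end of a hole, bow to either side, will do; the bow goes round the pin level
- clip1_bow (a joint): how far that clip's bow is spread, rad: 0 at rest. As the leg is pushed through, the bow meets the pin with the seat point some 20 mm short of the hole's middle, spreads to about 0.09 (push 3 to 12 N) and springs back round the pin
- hole2 (a point): middle of the cross hole (9 wide, 8 high, open both ends, along x) in the upright 20 mm pin of fixed latch stand 2, 38 above the bench; pin top at 51. The stand: blue block 56 x 60 x 24 (x, y, z) centred under the pin, on it a new zinc tongue 22 wide, y = -15 to 105, top 30 above the bench, a blue foot 20 x 14 under it at y = 92. z up. All mm
- bent2: bent old dark steel tongue, about 0.14 kg, loose, may be absent; starts on a zinc tongue, its eye round the pin, hiding the hole. Square eye 40 x 40, 14 thick, opening 26 x 26; arm 30 wide, 6 thick along +y to y = 80 mm, the last 36 mm then bent up 30 degrees. Origin: centre of the eye's underside, level with the arm's; z up as it lies on the stand
- bent2_grip (a point): point on that bent tongue's arm to hold it by, near its centre of mass: 46 mm along y from the eye's centre, mid-thickness (3 mm above the underside). Grasp across the 30 mm width (x). Axes as the tongue's
- clip2: loose R-clip, 47 g, may be absent, lying flat: orange grip tab 26 x 18 x 16 mm (x, y, z), origin at the centre of its underside. Straight leg, 5 mm wire, round tip, along +x at y = 0, z = 2.5 to x = 85. Sprung bow, 4 mm wire at the same z, on the +y side: 11 mm inner radius round x = 50, pinching in to 5.5 mm from the leg's centreline at x = 60, flared end at x = 73, y = 15
- clip2_seat (a point): point on that clip's leg centreline, 50 mm along x from the clip's origin (z = 2.5 mm), round which the bow is curved; it lies at the middle of the cross hole when the clip is fully home. Axes as the clip's. Either end of a hole, bow to either side, will do; the bow goes round the pin level
- clip2_bow (a joint): how far that clip's bow is spread, rad: 0 at rest. As the leg is pushed through, the bow meets the pin with the seat point some 20 mm short of the hole's middle, spreads to about 0.09 (push 3 to 12 N) and springs back round the pin
- hole3 (a point): middle of the cross hole (9 wide, 8 high, open both ends, along x) in the upright 20 mm pin of fixed latch stand 3, 38 above the bench; pin top at 51. The stand: blue block 56 x 60 x 24 (x, y, z) centred under the pin, on it a new zinc tongue 22 wide, y = -15 to 105, top 30 above the bench, a blue foot 20 x 14 under it at y = 92. z up. All mm
- bent3: bent old dark steel tongue, about 0.14 kg, loose, may be absent; starts on a zinc tongue, its eye round the pin, hiding the hole. Square eye 40 x 40, 14 thick, opening 26 x 26; arm 30 wide, 6 thick along +y to y = 80 mm, the last 36 mm then bent up 30 degrees. Origin: centre of the eye's underside, level with the arm's; z up as it lies on the stand
- bent3_grip (a point): point on that bent tongue's arm to hold it by, near its centre of mass: 46 mm along y from the eye's centre, mid-thickness (3 mm above the underside). Grasp across the 30 mm width (x). Axes as the tongue's
- clip3: loose R-clip, 47 g, may be absent, lying flat: orange grip tab 26 x 18 x 16 mm (x, y, z), origin at the centre of its underside. Straight leg, 5 mm wire, round tip, along +x at y = 0, z = 2.5 to x = 85. Sprung bow, 4 mm wire at the same z, on the +y side: 11 mm inner radius round x = 50, pinching in to 5.5 mm from the leg's centreline at x = 60, flared end at x = 73, y = 15
- clip3_seat (a point): point on that clip's leg centreline, 50 mm along x from the clip's origin (z = 2.5 mm), round which the bow is curved; it lies at the middle of the cross hole when the clip is fully home. Axes as the clip's. Either end of a hole, bow to either side, will do; the bow goes round the pin level
- clip3_bow (a joint): how far that clip's bow is spread, rad: 0 at rest. As the leg is pushed through, the bow meets the pin with the seat point some 20 mm short of the hole's middle, spreads to about 0.09 (push 3 to 12 N) and springs back round the pin
- crate: red open reject crate, fixed, 130 x 190 x 75 mm (x, y, z), walls and floor 5 mm, with a sliding cover (see cover). Origin: on the bench under its centre
- cover (a joint): black cover of the red crate, 5 mm thick on its rim, slides along the crate's +y: 0 m = shut, 0.17 m = fully open (stop); stays where left, friction about 1.5 N. Yellow handle on it 44 x 14 x 26 mm (x, y, z), standing upright from 81 to 106 mm above the bench; its centre is at y = -0.083 m + this joint value, x = 0 in the crate's frame
- spare_tongue: flat spare zinc tongue, 120 x 40 x 6 mm, a bystander to be left alone. Origin: underside
- bush1: brass pin bush, 28 mm diameter, 26 mm high, a bystander to be left alone. Origin: centre of its underside
- bush2: brass pin bush, 28 mm diameter, 26 mm high, a bystander to be left alone. Origin: centre of its underside
- mallet_head: green rubber mallet head standing on end, 52 mm diameter, 75 mm high, a bystander to be left alone. Origin: centre of its underside
Things that resemble listed ones, but are neither listed nor needed, are in the scene too. There is more than one size of the crate; the job needs the larger.

How it is judged (in metres and radians):
At the end, for the whole second after the job is handed in: Each bent tongue present is at rest in the crate (grip point inside the walls, below the rim), cover shut (under 12 mm). Each clip present: leg through a pin's cross hole, seat point within 5 mm of the hole's middle, leg within 0.3 rad of the hole's axis, bow closed again (under 0.04 rad), at rest (value of joint cover below 0.012 m and x of bent1_grip in the frame of crate between -0.06 and 0.06 m and y of bent1_grip in the frame of crate between -0.09 and 0.09 m and z of each of bent1_grip, bent2_grip, bent3_grip in the frame of crate below 0.075 m and linear speed of each of bent1, bent2, bent3, clip1, clip2, clip3 below 0.02 m/s and x of bent2_grip in the frame of crate between -0.06 and 0.06 m and y of bent2_grip in the frame of crate between -0.09 and 0.09 m and x of bent3_grip in the frame of crate between -0.06 and 0.06 m and y of bent3_grip in the frame of crate between -0.09 and 0.09 m and ((distance between clip1_seat and hole1 below 0.005 m and angle between the x axis of clip1 and the x axis of hole1, either way round below 0.3 rad) or (distance between clip1_seat and hole2 below 0.005 m and angle between the x axis of clip1 and the x axis of hole2, either way round below 0.3 rad) or (distance between clip1_seat and hole3 below 0.005 m and angle between the x axis of clip1 and the x axis of hole3, either way round below 0.3 rad)) and value of joint each of clip1_bow, clip2_bow, clip3_bow below 0.04 rad and ((distance between clip2_seat and hole1 below 0.005 m and angle between the x axis of clip2 and the x axis of hole1, either way round below 0.3 rad) or (distance between clip2_seat and hole2 below 0.005 m and angle between the x axis of clip2 and the x axis of hole2, either way round below 0.3 rad) or (distance between clip2_seat and hole3 below 0.005 m and angle between the x axis of clip2 and the x axis of hole3, either way round below 0.3 rad)) and ((distance between clip3_seat and hole1 below 0.005 m and angle between the x axis of clip3 and the x axis of hole1, either way round below 0.3 rad) or (distance between clip3_seat and hole2 below 0.005 m and angle between the x axis of clip3 and the x axis of hole2, either way round below 0.3 rad) or (distance between clip3_seat and hole3 below 0.005 m and angle between the x axis of clip3 and the x axis of hole3, either way round below 0.3 rad))); the robot touches nothing.
It fails at once if the spare tongue, a bush or the mallet head is moved more than 25 mm (distance of any of spare_tongue, bush1, bush2, mallet_head from where it was at the start of the episode above 0.025 m).
Of bent1, bent2, bent3 only 2 to 3 are there at a start; the rules pass over those that are not, and their reading is None.
Of clip1, clip2, clip3 only 2 to 3 are there at a start; the rules pass over those that are not, and their reading is None.
At some moment in a run one of clip1, clip2, clip3 may be knocked a few centimetres aside while the robot is not near it.
Once in a run the grip may slacken for a moment while it holds something.
It also fails if it takes over 210 s, if anything falls off the work surface, if the arm or the gripper's body presses on something with over 40 N, if the wrist force passes 120 N, or if a joint passes its speed limit or range.

## Robot

A 6-joint arm with a two-finger parallel gripper is mounted at the origin on the work surface. World frame = base frame: x ahead of the robot, y to its left, z up, the work surface at z = 0. Lengths are in mm, angles in rad, forces in N, time in s.
With the tool pointing down it reaches from about 300 to 775 mm from the base axis. Payload 14.6 kg.
Tool frame: the origin (TCP) lies midway between the tips of the shut fingers; the grasp point (between the pads) lies 19 mm behind it (manip.hold_point_z is the distance from the TCP to the grasp point, in mm); z points along the fingers, y is the direction in which the jaws open and shut (so a half turn about z gives the same grasp; the last joint's range is limited). The gripper opens to 94 mm and grips with 3 to 60 N. Pads are 16 mm wide; open, the fingers measure 119 mm over their backs; the gripper's body (75 mm by 177 mm) begins 78 mm behind the grasp point.
Start: joints at [1.279, 0.3, 1.521, -0, 1.321, -0.067], TCP at [122.599, 536.152, 205.446] pointing down, gripper open.
Joint ranges: [-3.03, 3.03], [-0.79, 2.21], [0.23, 2.52], [-1.04, 4.18], [0, 3.07], [-2.55, 2.55]. Speed limits (rad/s): [2.22, 2.22, 2.57, 3.14, 3.14, 3.14].

## Interface

Orientations are given as [roll, pitch, yaw] about the fixed x, y, z axes, in that order (R = Rz(yaw) Ry(pitch) Rx(roll)).
In Python, from cell import manip gives the robot as it stands.
- The arm moves only by the shell command python3 -m crank 'ROWS' [OPENING] [FORCE]. ROWS is JSON, a list of rows, each an object with "offset": the shift along the world's x, y, z in m, a list of three; "spin": the turn about the world's z in degrees. In form: [{"offset": [dx, dy, dz], "spin": spin}, ...]. A call has exactly 8 rows; each row is the pose to reach, as a shift and turn from the pose measured when the call began; what a row does not reach only later rows make up. A row lasts 1/12 s, in which the tool goes at most 41.7 mm and 7.16 degrees, less where a joint would pass 70% of its speed; a pose out of reach is approached as far as the arm can. A call with a gripper value outside its range is refused whole. OPENING is the opening, from 0 (shut) to 1 (fully open), set as the call begins (- or left out, the last holds). The fingers move at their own pace and stop on an object; FORCE is the grip in N (left out, the last holds). Time passes only in rows, so rows that repeat a pose let the fingers close, or fill a call up. It gives the time, the measured TCP pose, the force and the opening at its end, in the units of the state.
- manip.read_state(): the state, without advancing time (a new reading comes with each control period).
- manip.camera(name): name is "scene" or "side" or "wrist"; returns a dict with "pixels" (384x512x3 uint8, red, green, blue), "fx", "fy", "cx", "cy" (pixels), "extrinsics" (4x4, takes a point from world to camera coordinates); the wrist camera has in their place "hand_eye" (4x4, takes a point from camera to tool coordinates, whose origin is the TCP and whose axes are the flange's). Camera axes: x right, y down, z forward; pixel columns grow to the right and rows downward; lengths in mm; the calibration is good to about 2 mm. The wrist camera is an equidistant fisheye: a pixel r from the principal point sees the ray r / f radians off the axis. A picture is of the moment at which its call begins: read the wrist's pose just before it. There is no depth.
- manip.sign_off(): hands the job in, once; it reports no verdict.
Trained networks look in a picture, given as the dict that the camera call returned (one of the last four; its "shot" number tells which), for a name from the list of things; names that differ only in an ending like _2 or _b are one class to them, and where a whole thing is asked for, a point or a joint stands for the part that bears it (a point fixed in the world has none). Each returns a list of dicts, best first, with "conf" (0 to 1); they miss things now and then, are a little off and sometimes report something else, mostly with a low value. They report only what shows in the picture. A call takes as long as a camera call. They do not tell look-alikes from the thing itself.
- manip.search_frame(picture, name): "location" ([x, y, z] in mm, in world coordinates, good to about 4 mm: the middle of the surface that is visible of it).
- manip.masks_of(picture, name): "mask" (384x512 bool, what is visible of it).
The state is a dict: "clock": time; "joints": joint angles; "qd": joint speeds; "effort": joint torques, N m; "eef_pos": TCP position; "eef_rot": TCP orientation; "wrist_force": force on the tool from outside, world axes, zero at the start; "moment": the same for the moment, N m; "finger_gap": finger opening in mm.
Only numpy, scipy, OpenCV 4.12 (cv2) and the standard library are available. Lean on these libraries where they do the work, as an engineer would, in place of code of your own. Each camera call takes 0.05 s, during which the arm holds its last target. There are 200 camera calls.

## Working session

There is one attempt and no reset: what is moved stays moved. The work goes in short steps, Python scripts to look and compute and a shell command to move; the robot and the scene stay as the last step left them, time stands still between calls to the robot, and variables do not carry over. Pictures are saved under pics/ and viewed, about 12 in all and at most 16, crops included, and the job is handed in when it is done.

```bash
ls; mkdir -p pics; cat > h.py <<'E'
import numpy as np, cv2
from cell import manip
def snap(n,f=None):
    s=manip.read_state(); p=manip.camera(n); p['st']=s
    if f: cv2.imwrite('pics/'+f+'.png',p['pixels'][:,:,::-1])
    return p
E
python3 - <<'E'
from h import *
s=manip.read_state();print({k:np.round(v,3).tolist() for k,v in s.items()})
a=snap('scene');b=snap('side')
cv2.imwrite('pics/a1.png',np.vstack([a['pixels'],])[:,:,::-1]);cv2.imwrite('pics/b1.png',b['pixels'][:,:,::-1])
for p,n in((a,'scene'),(b,'side')):
  print(n,p['fx'],p['cx'],np.round(p['extrinsics'],3).tolist())
  for k in ['bent1','clip1','crate','cover','spare_tongue','bush1','mallet_head']:
    for d in manip.search_frame(p,k): print(n,k,round(d['conf'],2),np.round(d['location']))
E
```

```text
pics
{'clock': 0.0, 'joints': [1.279, 0.3, 1.522, 0.0, 1.321, -0.067], 'qd': [-0.0, 0.0, -0.001, -0.001, 0.001, -0.0], 'effort': [0.001, -53.181, -35.273, 0.071, 0.024, -0.0], 'eef_pos': [122.514, 535.902, 204.874], 'eef_rot': [-3.14, -0.0, 2.917], 'wrist_force': [0.601, 0.578, 0.016], 'moment': [-0.048, -0.054, -0.006], 'finger_gap': 93.909}
scene 358.39653872982734 252.83751563885335 [[-0.088, 0.996, 0.002, 51.703], [0.557, 0.051, -0.829, -196.825], [-0.826, -0.071, -0.56, 1354.106], [0.0, 0.0, 0.0, 1.0]]
scene bent1 0.93 [622. 200.  36.]
scene bent1 0.61 [ 582. -223.   38.]
scene bent1 0.56 [583.   1.  34.]
scene clip1 0.54 [ 466. -192.    4.]
scene clip1 0.43 [621. 204.  37.]
scene crate 0.94 [212. 325.  56.]
scene crate 0.58 [445. 303.  79.]
scene cover 0.6 [190. 326.  59.]
scene cover 0.59 [399. 312.  82.]
scene spare_tongue 0.94 [ 728. -192.    7.]
scene spare_tongue 0.7 [582.   3.  34.]
scene bush1 0.59 [740. 205.  18.]
scene bush1 0.48 [757.  86.  20.]
scene mallet_head 0.81 [809. -73.  64.]
scene mallet_head 0.42 [ 583. -224.   32.]
side 446.63627437371593 251.48447912492404 [[-0.928, -0.373, 0.012, 434.997], [-0.205, 0.483, -0.851, 154.122], [0.311, -0.792, -0.525, 1142.811], [0.0, 0.0, 0.0, 1.0]]
side bent1 0.64 [610. 194.  37.]
side bent1 0.62 [ 576. -235.   38.]
side bent1 0.54 [571.  -3.  40.]
side clip1 0.51 [ 432. -301.    5.]
side clip1 0.34 [745.  97.  18.]
side crate 0.98 [375. 344.  81.]
side crate 0.96 [198. 398.  48.]
side cover 0.88 [388. 322.  80.]
side cover 0.82 [180. 284.  60.]
side spare_tongue 0.44 [ 720. -187.    5.]
side bush1 0.64 [746.  96.  19.]
side mallet_head 0.94 [779. -62.  50.]
```

```bash
python3 - <<'E'
import cv2
for n in 'ab':
  i=cv2.imread(f'pics/{n}1.png'); cv2.imwrite(f'pics/{n}1b.png',cv2.resize(i,(800,600),interpolation=cv2.INTER_CUBIC))
E
```

```text
(no output)
```

View pics/a1b.png

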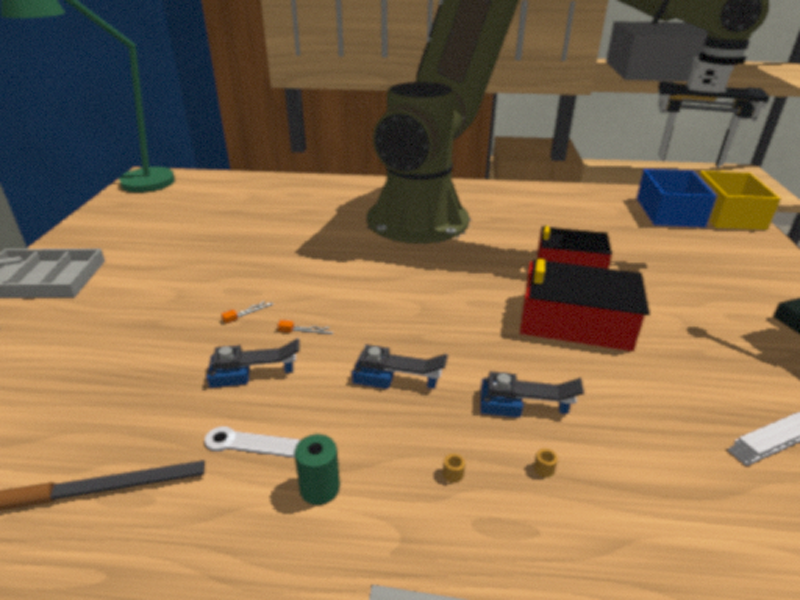

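View pics/b1b.png

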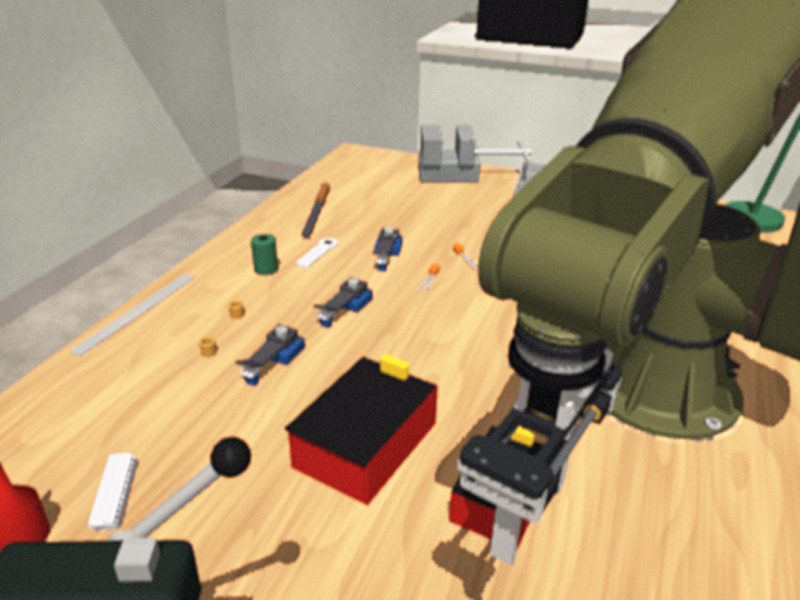

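The scene picture (800 px) shows three stands, each with a dark bent tongue: pins at about (229,352), (376,352) and (504,380). There are two orange clips at (230,315) and (287,326). Two red crates with black covers are visible, a small one at (575,245) and a larger one at (585,305). The larger is the one meant, with its yellow handle at (540,270). The spare tongue, mallet and bushes are further out.

```bash
cat >> h.py <<'E'
def bp(p,uv,z):
    E=np.array(p['extrinsics']);R,t=E[:3,:3],E[:3,3]
    d=R.T@np.array([(uv[0]-p['cx'])/p['fx'],(uv[1]-p['cy'])/p['fy'],1]);c=-R.T@t
    return c+d*(z-c[2])/d[2]
def wrist_ray(p,uv):
    H=np.array(p['hand_eye']);s=p['st']
    from scipy.spatial.transform import Rotation as Ro
    x=(uv[0]-p['cx'])/p['fx'];y=(uv[1]-p['cy'])/p['fy'];r=np.hypot(x,y)
    d=np.array([np.sin(r)*x/max(r,1e-9),np.sin(r)*y/max(r,1e-9),np.cos(r)])
    R=Ro.from_euler('xyz',s['eef_rot']).as_matrix()
    return R@H[:3,3]+np.array(s['eef_pos']), R@H[:3,:3]@d
def wbp(p,uv,z):
    o,d=wrist_ray(p,uv); return o+d*(z-o[2])/d[2]
def wproj(p,P):
    H=np.array(p['hand_eye']);s=p['st']
    from scipy.spatial.transform import Rotation as Ro
    R=Ro.from_euler('xyz',s['eef_rot']).as_matrix()
    q=np.linalg.inv(H)@np.r_[R.T@(np.array(P)-s['eef_pos']),1]
    a=np.arctan2(np.hypot(q[0],q[1]),q[2]);f=np.arctan2(q[1],q[0])
    return np.array([p['cx']+p['fx']*a*np.cos(f),p['cy']+p['fy']*a*np.sin(f)])
E
python3 - <<'E'
from h import *
a=snap('scene');b=snap('side')
k=.64
A={'pin1':(227,350,51),'pin2':(375,350,51),'pin3':(503,378,51),'tip1':(295,343,50),'tip2':(443,357,50),'tip3':(579,381,50),'handle':(541,264,106),'cFL':(525,301,80),'cFR':(641,314,80),'cBR':(642,270,82),'t1':(230,315,12),'t2':(286,326,12),'l1':(270,304,2),'l2':(331,330,2)}
B={'pin1':(389,233,51),'pin2':(353,285,51),'pin3':(282,331,51),'handle':(396,361,106),'c1':(370,358,83),'c2':(437,385,83),'c3':(362,464,83),'c4':(289,428,83),'t2':(434,269,12),'t1':(458,248,12),'l2':(421,288,2),'l1':(474,266,2)}
for n,p,D in(('A',a,A),('B',b,B)):
  for q,(u,v,z) in D.items(): print(n,q,np.round(bp(p,(u*k,v*k),z)))
  hsv=cv2.cvtColor(p['pixels'],cv2.COLOR_RGB2HSV)
  m=cv2.inRange(hsv,(5,200,150),(14,255,255)); _,_,st,c=cv2.connectedComponentsWithStats(m)
  for i in range(1,len(c)):
    if st[i,4]>15: print('orange',c[i].round(1),st[i,4],np.round(bp(p,c[i],10)))
w=snap('wrist','w1');print(w['fx'],w['cx'],w['cy'],np.round(w['hand_eye'],3).tolist())
E
```

```text
A pin1 [ 588. -259.   51.]
A pin2 [567. -33.  51.]
A pin3 [614. 158.  51.]
A tip1 [ 560. -160.   50.]
A tip2 [573.  71.  50.]
A tip3 [609. 267.  50.]
A handle [374. 234. 106.]
A cFL [454. 202.  80.]
A cFR [474. 382.  80.]
A cBR [337. 420.  82.]
A t1 [ 444. -309.   12.]
A t2 [ 468. -201.   12.]
A l1 [ 390. -253.    2.]
A l2 [ 459. -124.    2.]
orange [146.2 201.1] 25 [ 440. -314.   10.]
orange [182.6 207.3] 25 [ 459. -205.   10.]
B pin1 [ 577. -245.   51.]
B pin2 [558. -19.  51.]
B pin3 [605. 164.  51.]
B handle [372. 234. 106.]
B c1 [422. 214.  83.]
B c2 [307. 235.  83.]
B c3 [343. 419.  83.]
B c4 [460. 397.  83.]
B t2 [ 459. -201.   12.]
B t1 [ 440. -309.   12.]
B l2 [ 463. -135.    2.]
B l1 [ 390. -263.    2.]
297.3186396354542 254.83479957494305 190.0124930681776 [[0.0, -0.971, -0.24, 68.927], [1.0, 0.0, -0.0, -0.834], [0.0, -0.24, 0.971, -179.898], [0.0, 0.0, 0.0, 1.0]]
```

```bash
python3 -m crank '[{"offset":[0.03,-0.03,0],"spin":0},{"offset":[0.055,-0.06,0],"spin":0},{"offset":[0.08,-0.09,0],"spin":0},{"offset":[0.105,-0.12,0],"spin":0},{"offset":[0.13,-0.15,0],"spin":0},{"offset":[0.155,-0.18,0],"spin":0},{"offset":[0.18,-0.21,0],"spin":0},{"offset":[0.2,-0.24,0],"spin":0}]' 0.5 20
python3 -m crank '[{"offset":[0.025,-0.031,0],"spin":1},{"offset":[0.05,-0.062,0],"spin":1},{"offset":[0.05,-0.062,0],"spin":1},{"offset":[0.05,-0.062,0],"spin":1},{"offset":[0.05,-0.062,0],"spin":1},{"offset":[0.05,-0.062,0],"spin":1},{"offset":[0.05,-0.062,0],"spin":1},{"offset":[0.05,-0.062,0],"spin":1}]'
cat > see.py <<'E'
import sys
from h import *
w=snap('wrist');s=w['st'];print(np.round(s['clock'],2),np.round(s['eef_pos'],1),np.round(np.degrees(s['eef_rot']),1),np.round(s['wrist_force'],1),round(s['finger_gap'],1))
cv2.imwrite('pics/'+sys.argv[1]+'.png',w['pixels'][:,:,::-1])
import pickle;pickle.dump(w,open('last.pkl','wb'))
E
python3 see.py w2
```

```text
clock: 1.62
eef_pos: [323.7, 294.5, 205.7]
eef_rot: [3.141, 0.0, 2.917]
wrist_force: [-0.3, 0.7, -0.2]
finger_gap: 47.6
clock: 2.28
eef_pos: [373.2, 233.3, 205.7]
eef_rot: [3.141, 0.0, 2.936]
wrist_force: [-0.5, -0.3, -0.0]
finger_gap: 46.8
2.28 [373.2 233.3 205.7] [180.    0.  168.2] [-0.5 -0.3 -0. ] 46.8
```

View pics/w2.png

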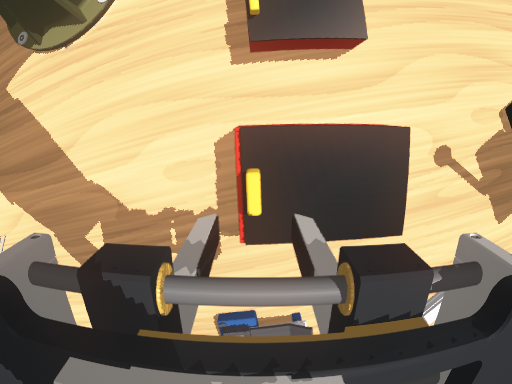

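The wrist picture shows the large crate's cover with corners at (240,127), (409,127), (403,236) and (242,243). The handle is at (254,192), between the fingers in y.

```bash
python3 - <<'E'
from h import *
import pickle;w=pickle.load(open('last.pkl','rb'))
hsv=cv2.cvtColor(w['pixels'],cv2.COLOR_RGB2HSV)
m=cv2.inRange(hsv,(22,150,150),(33,255,255)); m[:150]=0; m[250:]=0
_,_,st,c=cv2.connectedComponentsWithStats(m)
for i in range(1,len(c)):
  if st[i,4]>60: print(c[i],st[i],wbp(w,c[i],104))
ys,xs=np.nonzero(m); P=np.array([wbp(w,(x,y),106)[:2] for x,y in zip(xs,ys)]); print(cv2.minAreaRect(P.astype(np.float32)))
for uv in [(237,127),(409,127),(403,236),(242,243)]: print(wbp(w,uv,83).round(1))
print(wproj(w,w['st']['eef_pos']))
E
```

```text
[253.41233766 191.83928571] [246 169  15  47 616] [375.37463623 230.58074636 104.        ]
((375.4173583984375, 230.22235107421875), (13.498530387878418, 46.19590759277344), 78.4876937866211)
[311. 227.  83.]
[343.4 413.3  83. ]
[471.4 394.6  83. ]
[435.4 205.   83. ]
[256.14972407 226.6663384 ]
```

```bash
python3 -m crank '[{"offset":[0.002,-0.003,-0.03],"spin":0},{"offset":[0.002,-0.003,-0.06],"spin":0},{"offset":[0.002,-0.003,-0.085],"spin":0},{"offset":[0.002,-0.003,-0.105],"spin":0},{"offset":[0.002,-0.003,-0.117],"spin":0},{"offset":[0.002,-0.003,-0.117],"spin":0},{"offset":[0.002,-0.003,-0.117],"spin":0},{"offset":[0.002,-0.003,-0.117],"spin":0}]' 
python3 -m crank '[{"offset":[0,0,0],"spin":0},{"offset":[0,0,0],"spin":0},{"offset":[0,0,0],"spin":0},{"offset":[0,0,0],"spin":0},{"offset":[0,0,0],"spin":0},{"offset":[0,0,0],"spin":0},{"offset":[0,0,0],"spin":0},{"offset":[0,0,0],"spin":0}]' 0 20
python3 -m crank '[{"offset":[0.002,0.01,0],"spin":0},{"offset":[0.006,0.03,0],"spin":0},{"offset":[0.011,0.055,0],"spin":0},{"offset":[0.0165,0.081,0],"spin":0},{"offset":[0.0215,0.106,0],"spin":0},{"offset":[0.0265,0.131,0],"spin":0},{"offset":[0.031,0.152,0],"spin":0},{"offset":[0.0335,0.164,0],"spin":0}]'
```

```text
clock: 3.0
eef_pos: [375.7, 230.6, 89.6]
eef_rot: [3.14, 0.001, 2.936]
wrist_force: [-0.5, -0.5, 0.6]
finger_gap: 47.1
clock: 3.67
eef_pos: [375.7, 230.6, 89.7]
eef_rot: [3.14, 0.002, 2.936]
wrist_force: [-0.6, -0.0, 2.7]
finger_gap: 14.2
clock: 4.33
eef_pos: [406.0, 395.6, 89.1]
eef_rot: [-3.137, -0.005, 2.938]
wrist_force: [-16.2, -38.7, 22.7]
finger_gap: 20.2
```

```bash
python3 -m crank '[{"offset":[0,-0.002,0],"spin":0},{"offset":[0,-0.002,0],"spin":0},{"offset":[0,-0.002,0],"spin":0},{"offset":[0,-0.002,0],"spin":0},{"offset":[0,-0.002,0],"spin":0},{"offset":[0,-0.002,0],"spin":0},{"offset":[0,-0.002,0],"spin":0},{"offset":[0,-0.002,0],"spin":0}]' 0.35
python3 see.py w3
```

```text
clock: 5.0
eef_pos: [406.1, 393.5, 89.2]
eef_rot: [-3.137, -0.004, 2.938]
wrist_force: [0.6, 0.1, 0.5]
finger_gap: 33.1
5.0 [406.1 393.5  89.2] [-179.7   -0.2  168.3] [0.6 0.1 0.5] 33.1
```

View pics/w3.png

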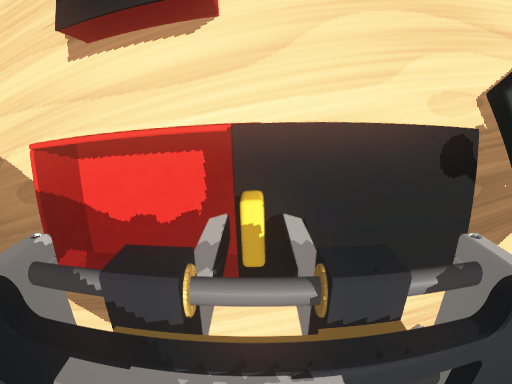

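The cover has slid well open: the red interior shows from x=35 to 232 px, and the handle at (253,228) is free between the fingers.

```bash
python3 - <<'E'
from h import *
import pickle;w=pickle.load(open('last.pkl','rb'))
for uv,z in [((252,193),106),((253,264),106),((232,125),81),((32,148),75),((478,130),83)]: print(wbp(w,uv,z).round(1))
E
python3 -m crank '[{"offset":[0,0,0.03],"spin":0},{"offset":[0,0,0.06],"spin":0},{"offset":[0,0,0.08],"spin":0},{"offset":[0,0,0.08],"spin":0},{"offset":[0.04,0,0.08],"spin":0},{"offset":[0.07,-0.02,0.08],"spin":0},{"offset":[0.1,-0.05,0.08],"spin":0},{"offset":[0.13,-0.08,0.08],"spin":0}]' 0.65
```

```text
[379.5 396.6 106. ]
[423.8 387.9 106. ]
[339.8 391.6  81. ]
[314.7 226.7  75. ]
[371.5 574.2  83. ]
clock: 5.72
eef_pos: [535.8, 313.6, 168.2]
eef_rot: [-3.136, -0.005, 2.939]
wrist_force: [-0.4, 0.7, 0.2]
finger_gap: 61.0
```

```bash
python3 -m crank '[{"offset":[0.02,-0.03,0],"spin":-7},{"offset":[0.04,-0.06,0],"spin":-14},{"offset":[0.06,-0.09,0],"spin":-21},{"offset":[0.071,-0.107,0],"spin":-28},{"offset":[0.071,-0.107,0],"spin":-35},{"offset":[0.071,-0.107,0],"spin":-42},{"offset":[0.071,-0.107,0],"spin":-49},{"offset":[0.071,-0.107,0],"spin":-56}]' 
python3 -m crank '[{"offset":[0,0,0],"spin":-7},{"offset":[0,0,0],"spin":-14},{"offset":[0,0,0],"spin":-19},{"offset":[0,0,0],"spin":-19},{"offset":[0,0,0],"spin":-19},{"offset":[0,0,0],"spin":-19},{"offset":[0,0,0],"spin":-19},{"offset":[0,0,0],"spin":-19}]' 
cat > bent.py <<'E'
from h import *
import pickle;w=pickle.load(open('last.pkl','rb'))
for d in manip.masks_of(w,'bent1')[:3]:
  m=d['mask'];ys,xs=np.nonzero(m);P=np.array([wbp(w,(x,y),36)[:2] for x,y in zip(xs,ys)],np.float32)
  r=cv2.minAreaRect(P);vx,vy,_,_=cv2.fitLine(P,cv2.DIST_L2,0,.01,.01).ravel()
  print(round(d['conf'],2),len(xs),'px',xs.mean().round(),ys.mean().round(),'mean',P.mean(0).round(1),'rect',np.round(r[0],1),np.round(r[1],1),r[2],'dir',np.degrees(np.arctan2(vy,vx)).round(1))
for d in manip.search_frame(w,'bent1')[:3]: print(round(d['conf'],2),np.round(d['location'],1))
E
python3 see.py w4; python3 bent.py
```

```text
clock: 6.38
eef_pos: [606.7, 206.3, 167.3]
eef_rot: [-3.135, -0.005, 1.956]
wrist_force: [0.2, -0.5, -0.5]
finger_gap: 61.3
clock: 7.05
eef_pos: [606.7, 206.3, 167.2]
eef_rot: [-3.135, -0.005, 1.625]
wrist_force: [-0.3, 0.0, -0.6]
finger_gap: 61.1
7.05 [606.7 206.3 167.2] [-179.6   -0.3   93.1] [-0.3  0.  -0.6] 61.1
0.81 3474 px 264.0 184.0 mean [616.  205.1] rect [614.8 200. ] [137.7  42.7] 87.29840087890625 dir 86.5
0.79 694 px 224.0 321.0 mean [575.3  19.8] rect [575.2  19.1] [55.4 31.6] 82.87622833251953 dir 77.1
0.96 [570.   22.3  40.8]
0.72 [614.2 208.8  36.3]
0.38 [728.5 209.6  28.6]
```

View pics/w4.png

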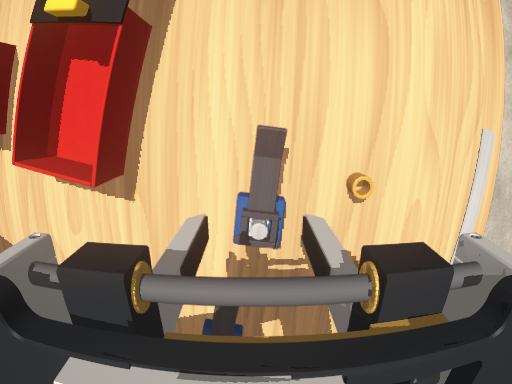

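Stand 3 with its bent tongue: pin top at (259,231), arm bend at about (268,157), tip at (271,127). A brass bush stands to the right at (360,187).

```bash
cat > pt.py <<'E'
import sys,json
from h import *
import pickle;w=pickle.load(open('last.pkl','rb'))
for u,v,z in json.loads(sys.argv[1]): print((u,v),wbp(w,(u,v),z).round(1))
E
python3 pt.py '[[259,231,51],[269,157,36],[258,157,36],[283,157,36],[271,127,54],[250,211,44],[277,211,44]]'
```

```text
(259, 231) [613.4 157.4  51. ]
(269, 157) [619.5 235.   36. ]
(258, 157) [607.9 234.4  36. ]
(283, 157) [634.3 235.9  36. ]
(271, 127) [618.8 267.2  54. ]
(250, 211) [602.6 177.   44. ]
(277, 211) [631.5 178.6  44. ]
```

```bash
python3 -m crank '[{"offset":[0.009,-0.002,-0.03],"spin":-4},{"offset":[0.009,-0.002,-0.065],"spin":-7},{"offset":[0.009,-0.002,-0.1],"spin":-7},{"offset":[0.009,-0.002,-0.13],"spin":-7},{"offset":[0.009,-0.002,-0.15],"spin":-7},{"offset":[0.009,-0.002,-0.15],"spin":-7},{"offset":[0.009,-0.002,-0.15],"spin":-7},{"offset":[0.009,-0.002,-0.15],"spin":-7}]'
python3 -m crank '[{"offset":[0,0,0],"spin":0},{"offset":[0,0,0],"spin":0},{"offset":[0,0,0],"spin":0},{"offset":[0,0,0],"spin":0},{"offset":[0,0,0],"spin":0},{"offset":[0,0,0.001],"spin":0},{"offset":[0,0,0.005],"spin":0},{"offset":[0,0,0.012],"spin":0}]' 0 40
python3 -m crank '[{"offset":[0,0,0.01],"spin":0},{"offset":[0,0,0.025],"spin":0},{"offset":[0,0,0.04],"spin":0},{"offset":[0,0,0.06],"spin":0},{"offset":[0,0,0.08],"spin":0},{"offset":[0,0,0.1],"spin":0},{"offset":[0,0,0.12],"spin":0},{"offset":[0,0,0.13],"spin":0}]'
python3 see.py w5
```

```text
clock: 7.87
eef_pos: [616.7, 204.6, 19.2]
eef_rot: [-3.138, -0.006, 1.503]
wrist_force: [-0.0, 0.5, -0.0]
finger_gap: 61.2
clock: 8.53
eef_pos: [616.2, 204.4, 30.7]
eef_rot: [-3.136, -0.006, 1.503]
wrist_force: [0.2, -0.6, -1.6]
finger_gap: 29.2
clock: 9.2
eef_pos: [616.9, 204.6, 164.4]
eef_rot: [-3.14, -0.007, 1.503]
wrist_force: [-0.1, 0.7, -1.5]
finger_gap: 29.1
9.2 [616.9 204.6 164.4] [-179.9   -0.4   86.1] [-0.1  0.7 -1.5] 29.1
```

View pics/w5.png

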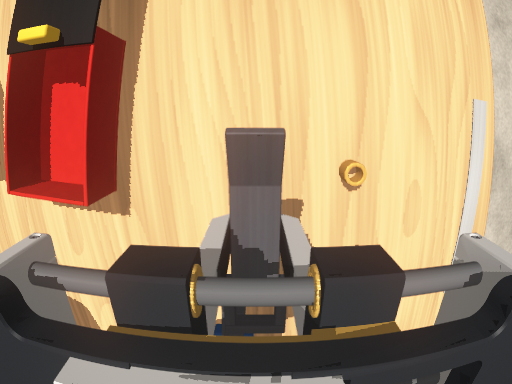

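The tongue is held straight between the fingers, its tip at (256,130), and is clear of the pin. Next it goes into the crate.

```bash
python3 -m crank '[{"offset":[-0.025,0.011,0],"spin":-2},{"offset":[-0.06,0.026,0],"spin":-4},{"offset":[-0.095,0.042,0],"spin":-6},{"offset":[-0.13,0.058,0],"spin":-7.6},{"offset":[-0.16,0.072,0],"spin":-7.6},{"offset":[-0.185,0.083,0],"spin":-7.6},{"offset":[-0.204,0.092,0],"spin":-7.6},{"offset":[-0.204,0.092,0],"spin":-7.6}]'
python3 -m crank '[{"offset":[0,0,-0.02],"spin":0},{"offset":[0,0,-0.05],"spin":0},{"offset":[0,0,-0.08],"spin":0},{"offset":[0,0,-0.11],"spin":0},{"offset":[0,0,-0.135],"spin":0},{"offset":[0,0,-0.148],"spin":0},{"offset":[0,0,-0.148],"spin":0},{"offset":[0,0,-0.148],"spin":0}]'
python3 -m crank '[{"offset":[0,0,0],"spin":0},{"offset":[0,0,0],"spin":0},{"offset":[0,0,0],"spin":0},{"offset":[0,0,0],"spin":0},{"offset":[0,0,0.03],"spin":0},{"offset":[0,0,0.07],"spin":0},{"offset":[0,0,0.11],"spin":0},{"offset":[0,0,0.15],"spin":0}]' 0.42
python3 -m crank '[{"offset":[0.02,-0.035,0],"spin":3},{"offset":[0.04,-0.07,0],"spin":6},{"offset":[0.058,-0.105,0],"spin":9},{"offset":[0.075,-0.14,0],"spin":9},{"offset":[0.095,-0.175,0],"spin":9},{"offset":[0.115,-0.21,0],"spin":9},{"offset":[0.135,-0.245,0],"spin":9},{"offset":[0.155,-0.277,0],"spin":9}]' 0.65
python3 see.py w6
```

```text
clock: 9.92
eef_pos: [410.3, 298.0, 165.1]
eef_rot: [-3.14, -0.007, 1.373]
wrist_force: [0.4, -1.1, -1.7]
finger_gap: 29.3
clock: 10.58
eef_pos: [410.3, 297.6, 16.8]
eef_rot: [-3.139, -0.006, 1.372]
wrist_force: [0.9, -0.7, -0.5]
finger_gap: 29.5
clock: 11.25
eef_pos: [409.9, 297.4, 169.1]
eef_rot: [-3.14, -0.006, 1.372]
wrist_force: [0.7, 0.2, -0.4]
finger_gap: 39.6
clock: 11.92
eef_pos: [565.6, 18.2, 169.7]
eef_rot: [-3.141, -0.006, 1.529]
wrist_force: [-0.1, 0.7, 0.9]
finger_gap: 61.1
11.92 [565.6  18.2 169.7] [-179.9   -0.4   87.6] [-0.1  0.7  0.9] 61.1
```

View pics/w6.png

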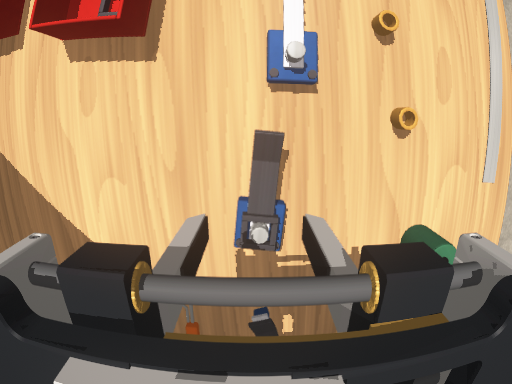

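Stand 2 and its tongue: pin at (260,234), tip at (268,131). Stand 3 at (295,50) is now bare, and the first tongue shows inside the crate at top left.

```bash
python3 pt.py '[[260,233,51],[264,160,36],[268,132,54],[295,49,51]]'; python3 bent.py
```

```text
(260, 233) [569.3 -34.4  51. ]
(264, 160) [576.7  42.3  36. ]
(268, 132) [581.2  72.7  54. ]
(295, 49) [612.  157.1  51. ]
0.78 372 px 264.0 328.0 mean [ 569.5 -179.5] rect [ 568.9 -180.9] [33.4 31.7] 12.217161178588867 dir -22.2
0.56 3300 px 263.0 187.0 mean [574.4  12. ] rect [573.3   7. ] [137.2  41.3] 82.66627502441406 dir 82.2
0.48 186 px 105.0 8.0 mean [399.6 236. ] rect [402.9 236.1] [19.9 27.8] 76.39006805419922 dir -58.6
0.73 [572.8  14.5  38.8]
0.66 [385.  247.1  19.5]
0.57 [ 570.4 -170.1   43.7]
```

```bash
python3 -m crank '[{"offset":[0.008,-0.0065,-0.03],"spin":-4},{"offset":[0.008,-0.0065,-0.065],"spin":-4},{"offset":[0.008,-0.0065,-0.1],"spin":-4},{"offset":[0.008,-0.0065,-0.13],"spin":-4},{"offset":[0.008,-0.0065,-0.151],"spin":-4},{"offset":[0.008,-0.0065,-0.151],"spin":-4},{"offset":[0.008,-0.0065,-0.151],"spin":-4},{"offset":[0.008,-0.0065,-0.151],"spin":-4}]'
python3 -m crank '[{"offset":[0,0,0],"spin":0},{"offset":[0,0,0],"spin":0},{"offset":[0,0,0],"spin":0},{"offset":[0,0,0],"spin":0},{"offset":[0,0,0],"spin":0},{"offset":[0,0,0.001],"spin":0},{"offset":[0,0,0.005],"spin":0},{"offset":[0,0,0.012],"spin":0}]' 0 40
python3 -m crank '[{"offset":[0,0,0.01],"spin":0},{"offset":[0,0,0.025],"spin":0},{"offset":[0,0,0.04],"spin":0},{"offset":[0,0,0.06],"spin":0},{"offset":[0,0,0.08],"spin":0},{"offset":[0,0,0.1],"spin":0},{"offset":[0,0,0.12],"spin":0},{"offset":[0,0,0.13],"spin":0}]'
python3 see.py w7
```

```text
clock: 12.73
eef_pos: [574.3, 12.5, 19.9]
eef_rot: [3.141, -0.007, 1.457]
wrist_force: [-0.2, -0.8, -0.3]
finger_gap: 61.0
clock: 13.4
eef_pos: [573.9, 12.5, 31.7]
eef_rot: [-3.141, -0.006, 1.457]
wrist_force: [-0.7, 0.3, -1.3]
finger_gap: 28.9
clock: 14.07
eef_pos: [574.6, 12.5, 165.1]
eef_rot: [3.139, -0.007, 1.457]
wrist_force: [-0.1, -0.3, -0.7]
finger_gap: 29.4
14.07 [574.6  12.5 165.1] [179.8  -0.4  83.5] [-0.1 -0.3 -0.7] 29.4
```

```bash
python3 -m crank '[{"offset":[-0.015,0.022,0],"spin":-1},{"offset":[-0.035,0.05,0],"spin":-2},{"offset":[-0.055,0.078,0],"spin":-3},{"offset":[-0.075,0.106,0],"spin":-5},{"offset":[-0.095,0.134,0],"spin":-5},{"offset":[-0.115,0.162,0],"spin":-5},{"offset":[-0.135,0.19,0],"spin":-5},{"offset":[-0.15,0.212,0],"spin":-5}]'
python3 -m crank '[{"offset":[-0.02,0.028,0],"spin":0},{"offset":[-0.04,0.056,0],"spin":0},{"offset":[-0.055,0.078,0],"spin":0},{"offset":[-0.058,0.083,0],"spin":0},{"offset":[-0.058,0.083,0],"spin":0},{"offset":[-0.058,0.083,0],"spin":0},{"offset":[-0.058,0.083,0],"spin":0},{"offset":[-0.058,0.083,0],"spin":0}]'
python3 see.py w8
```

```text
clock: 14.78
eef_pos: [423.1, 225.9, 165.5]
eef_rot: [3.138, -0.006, 1.37]
wrist_force: [0.8, 0.1, -1.3]
finger_gap: 29.5
clock: 15.45
eef_pos: [365.7, 308.0, 165.3]
eef_rot: [3.138, -0.006, 1.369]
wrist_force: [-0.0, -0.5, -0.3]
finger_gap: 29.2
15.45 [365.7 308.  165.3] [179.8  -0.4  78.4] [-0.  -0.5 -0.3] 29.2
```

View pics/w8.png

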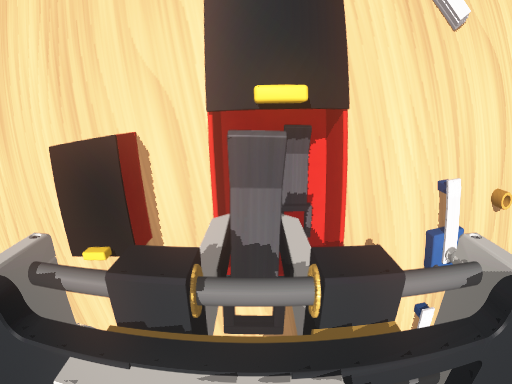

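Both tongues are visible: one lying in the crate at (298,170), the other held above at (257,190), clear of the cover edge at y=108. I'll lower it, release, and go on to stand 1.

```bash
python3 -m crank '[{"offset":[0,0,-0.02],"spin":0},{"offset":[0,0,-0.05],"spin":0},{"offset":[0,0,-0.08],"spin":0},{"offset":[0,0,-0.11],"spin":0},{"offset":[0,0,-0.135],"spin":0},{"offset":[0,0,-0.148],"spin":0},{"offset":[0,0,-0.148],"spin":0},{"offset":[0,0,-0.148],"spin":0}]'
python3 -m crank '[{"offset":[0,0,0],"spin":0},{"offset":[0,0,0],"spin":0},{"offset":[0,0,0],"spin":0},{"offset":[0,0,0],"spin":0},{"offset":[0,0,0.03],"spin":0},{"offset":[0,0,0.07],"spin":0},{"offset":[0,0,0.11],"spin":0},{"offset":[0,0,0.15],"spin":0}]' 0.41
python3 -m crank '[{"offset":[0.015,-0.037,0],"spin":3},{"offset":[0.03,-0.074,0],"spin":6},{"offset":[0.045,-0.111,0],"spin":9},{"offset":[0.06,-0.148,0],"spin":12},{"offset":[0.075,-0.185,0],"spin":15},{"offset":[0.09,-0.222,0],"spin":18},{"offset":[0.105,-0.26,0],"spin":21},{"offset":[0.12,-0.297,0],"spin":24}]' 0.65
python3 -m crank '[{"offset":[0.015,-0.037,0],"spin":3},{"offset":[0.03,-0.074,0],"spin":3.5},{"offset":[0.045,-0.111,0],"spin":3.5},{"offset":[0.06,-0.148,0],"spin":3.5},{"offset":[0.075,-0.185,0],"spin":3.5},{"offset":[0.083,-0.215,0],"spin":3.5},{"offset":[0.083,-0.215,0],"spin":3.5},{"offset":[0.083,-0.215,0],"spin":3.5}]' 
python3 see.py w9;python3 bent.py
```

```text
clock: 16.17
eef_pos: [366.0, 307.7, 17.4]
eef_rot: [3.139, -0.006, 1.368]
wrist_force: [0.8, 0.3, -0.6]
finger_gap: 29.1
clock: 16.83
eef_pos: [365.6, 307.4, 169.7]
eef_rot: [3.139, -0.006, 1.368]
wrist_force: [-0.5, -0.5, 0.3]
finger_gap: 38.7
clock: 17.5
eef_pos: [486.0, 8.3, 170.3]
eef_rot: [3.137, -0.006, 1.79]
wrist_force: [0.5, 0.1, -0.7]
finger_gap: 61.0
clock: 18.17
eef_pos: [568.8, -207.8, 170.0]
eef_rot: [3.138, -0.006, 1.849]
wrist_force: [-0.7, 0.6, 0.0]
finger_gap: 61.3
18.17 [ 568.8 -207.8  170. ] [179.8  -0.3 105.9] [-0.7  0.6  0. ] 61.3
0.58 3170 px 260.0 190.0 mean [ 577.7 -215.7] rect [ 578.8 -221.5] [ 41.4 136. ] 12.86225414276123 dir -77.2
```

View pics/w9.png

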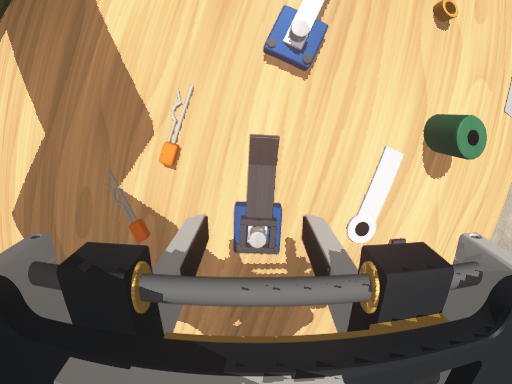

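Stand 1: pin at (258,237), tongue tip at (264,136). The two clips are tab (170,153) with its leg to (192,88), and tab (140,231) with its leg to (112,175).

```bash
python3 pt.py '[[258,236,51],[262,162,36],[264,136,54],[300,29,51],[170,151,14],[192,88,2],[139,229,14],[110,174,2]]'
```

```text
(258, 236) [ 588.  -260.7   51. ]
(262, 162) [ 570.6 -184.1   36. ]
(264, 136) [ 564.  -156.1   54. ]
(300, 29) [568.6 -38.5  51. ]
(170, 151) [ 465.5 -203.    14. ]
(192, 88) [ 469.6 -125.6    2. ]
(139, 229) [ 445.3 -310.3   14. ]
(110, 174) [ 388.5 -254.3    2. ]
```

```bash
python3 -m crank '[{"offset":[0.0087,-0.0075,-0.03],"spin":-3},{"offset":[0.0087,-0.0075,-0.065],"spin":-3},{"offset":[0.0087,-0.0075,-0.1],"spin":-3},{"offset":[0.0087,-0.0075,-0.13],"spin":-3},{"offset":[0.0087,-0.0075,-0.151],"spin":-3},{"offset":[0.0087,-0.0075,-0.151],"spin":-3},{"offset":[0.0087,-0.0075,-0.151],"spin":-3},{"offset":[0.0087,-0.0075,-0.151],"spin":-3}]'
python3 -m crank '[{"offset":[0,0,0],"spin":0},{"offset":[0,0,0],"spin":0},{"offset":[0,0,0],"spin":0},{"offset":[0,0,0],"spin":0},{"offset":[0,0,0],"spin":0},{"offset":[0,0,0.001],"spin":0},{"offset":[0,0,0.005],"spin":0},{"offset":[0,0,0.012],"spin":0}]' 0 40
python3 -m crank '[{"offset":[0,0,0.01],"spin":0},{"offset":[0,0,0.025],"spin":0},{"offset":[0,0,0.04],"spin":0},{"offset":[0,0,0.06],"spin":0},{"offset":[0,0,0.08],"spin":0},{"offset":[0,0,0.1],"spin":0},{"offset":[0,0,0.12],"spin":0},{"offset":[0,0,0.13],"spin":0}]'

```

```text
clock: 18.98
eef_pos: [578.5, -212.9, 21.7]
eef_rot: [3.135, -0.004, 1.8]
wrist_force: [0.6, 0.8, 0.1]
finger_gap: 60.7
clock: 19.65
eef_pos: [578.1, -212.7, 33.3]
eef_rot: [3.136, -0.005, 1.8]
wrist_force: [-0.2, -0.0, -0.6]
finger_gap: 29.1
clock: 20.32
eef_pos: [578.7, -213.0, 167.0]
eef_rot: [3.133, -0.003, 1.8]
wrist_force: [-0.0, -0.6, -0.9]
finger_gap: 29.4
```

```bash
python3 -m crank '[{"offset":[-0.01,0.025,0],"spin":-3},{"offset":[-0.023,0.062,0],"spin":-6},{"offset":[-0.036,0.099,0],"spin":-9},{"offset":[-0.05,0.136,0],"spin":-12},{"offset":[-0.063,0.173,0],"spin":-15},{"offset":[-0.077,0.21,0],"spin":-18},{"offset":[-0.09,0.247,0],"spin":-21},{"offset":[-0.104,0.284,0],"spin":-24.6}]'
python3 -m crank '[{"offset":[-0.014,0.037,0],"spin":0},{"offset":[-0.027,0.074,0],"spin":0},{"offset":[-0.041,0.111,0],"spin":0},{"offset":[-0.054,0.148,0],"spin":0},{"offset":[-0.068,0.185,0],"spin":0},{"offset":[-0.08,0.215,0],"spin":0},{"offset":[-0.085,0.23,0],"spin":0},{"offset":[-0.085,0.23,0],"spin":0}]'
python3 see.py w10
```

```text
clock: 20.98
eef_pos: [473.7, 72.5, 167.3]
eef_rot: [3.133, -0.003, 1.368]
wrist_force: [0.5, 0.8, -1.5]
finger_gap: 29.3
clock: 21.65
eef_pos: [387.4, 305.0, 167.5]
eef_rot: [3.133, -0.003, 1.371]
wrist_force: [0.5, 0.2, -1.1]
finger_gap: 29.0
21.65 [387.4 305.  167.5] [179.5  -0.2  78.6] [ 0.5  0.2 -1.1] 29.0
```

```bash
python3 -m crank '[{"offset":[0.001,-0.003,-0.02],"spin":0},{"offset":[0.001,-0.003,-0.05],"spin":0},{"offset":[0.001,-0.003,-0.08],"spin":0},{"offset":[0.001,-0.003,-0.11],"spin":0},{"offset":[0.001,-0.003,-0.13],"spin":0},{"offset":[0.001,-0.003,-0.138],"spin":0},{"offset":[0.001,-0.003,-0.138],"spin":0},{"offset":[0.001,-0.003,-0.138],"spin":0}]'
python3 -m crank '[{"offset":[0,0,0],"spin":0},{"offset":[0,0,0],"spin":0},{"offset":[0,0,0],"spin":0},{"offset":[0,0,0],"spin":0},{"offset":[0,0,0.03],"spin":0},{"offset":[0,0,0.07],"spin":0},{"offset":[0,0,0.11],"spin":0},{"offset":[0,0,0.15],"spin":0}]' 0.42
python3 see.py w11
```

```text
clock: 22.37
eef_pos: [389.8, 300.2, 30.3]
eef_rot: [3.132, -0.003, 1.37]
wrist_force: [0.7, -0.8, -1.3]
finger_gap: 29.2
clock: 23.03
eef_pos: [389.3, 300.0, 182.4]
eef_rot: [3.132, -0.003, 1.37]
wrist_force: [0.7, 0.4, 0.1]
finger_gap: 39.5
23.03 [389.3 300.  182.4] [179.5  -0.2  78.5] [0.7 0.4 0.1] 39.5
```

View pics/w11.png

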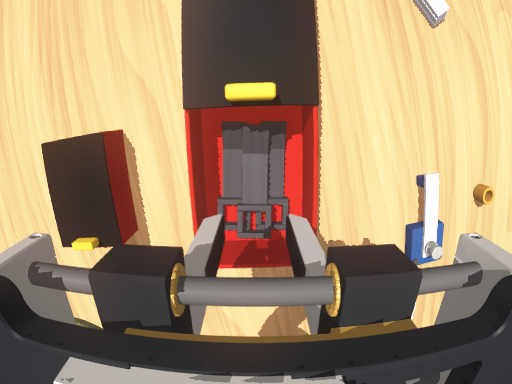

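All three tongues lie in the crate at (253,160), below the rim; the handle is at (250,92). I'll go behind the handle and push the cover shut.

```bash
python3 pt.py '[[250,92,104]]'; python3 -m crank '[{"offset":[0.005,0.035,0],"spin":0},{"offset":[0.01,0.07,0],"spin":0},{"offset":[0.015,0.1,0],"spin":0},{"offset":[0.018,0.119,0],"spin":0},{"offset":[0.018,0.119,0],"spin":0},{"offset":[0.018,0.119,0],"spin":0},{"offset":[0.018,0.119,0],"spin":0},{"offset":[0.018,0.119,0],"spin":0}]' 0
```

```text
(250, 92) [404.6 390.1 104. ]
clock: 23.75
eef_pos: [409.7, 419.8, 190.6]
eef_rot: [3.125, -0.011, 1.369]
wrist_force: [0.0, -0.7, 0.8]
finger_gap: 0.6
```

```bash
python3 -m crank '[{"offset":[0,0,-0.03],"spin":0},{"offset":[0,0,-0.06],"spin":0},{"offset":[0,0,-0.085],"spin":0},{"offset":[0,0,-0.1],"spin":0},{"offset":[0,0,-0.1],"spin":0},{"offset":[0,0,-0.1],"spin":0},{"offset":[0,0,-0.1],"spin":0},{"offset":[0,0,-0.1],"spin":0}]' 0
python3 -m crank '[{"offset":[-0.002,-0.01,0],"spin":0},{"offset":[-0.005,-0.025,0],"spin":0},{"offset":[-0.009,-0.045,0],"spin":0},{"offset":[-0.014,-0.07,0],"spin":0},{"offset":[-0.0195,-0.096,0],"spin":0},{"offset":[-0.0245,-0.122,0],"spin":0},{"offset":[-0.029,-0.145,0],"spin":0},{"offset":[-0.032,-0.16,0],"spin":0}]'
python3 -m crank '[{"offset":[-0.0005,-0.002,0],"spin":0},{"offset":[-0.001,-0.004,0],"spin":0},{"offset":[-0.0015,-0.007,0],"spin":0},{"offset":[-0.002,-0.009,0],"spin":0},{"offset":[-0.002,-0.011,0],"spin":0},{"offset":[-0.0025,-0.012,0],"spin":0},{"offset":[-0.0025,-0.012,0],"spin":0},{"offset":[-0.0025,-0.012,0],"spin":0}]'
```

```text
clock: 24.42
eef_pos: [410.4, 420.1, 92.3]
eef_rot: [3.123, -0.013, 1.369]
wrist_force: [-0.9, 0.6, -0.3]
finger_gap: 0.7
clock: 25.08
eef_pos: [378.3, 258.4, 93.2]
eef_rot: [3.121, -0.015, 1.369]
wrist_force: [2.1, 2.2, -0.8]
finger_gap: 0.6
clock: 25.75
eef_pos: [375.8, 246.4, 93.1]
eef_rot: [3.121, -0.015, 1.369]
wrist_force: [0.2, 0.3, -0.0]
finger_gap: 0.1
```

```bash
python3 -m crank '[{"offset":[-0.0003,-0.001,0],"spin":0},{"offset":[-0.0005,-0.002,0],"spin":0},{"offset":[-0.0006,-0.003,0],"spin":0},{"offset":[-0.0008,-0.004,0],"spin":0},{"offset":[-0.001,-0.004,0],"spin":0},{"offset":[-0.001,-0.004,0],"spin":0},{"offset":[-0.001,-0.004,0],"spin":0},{"offset":[-0.001,-0.004,0],"spin":0}]'
python3 -m crank '[{"offset":[0.002,0.01,0],"spin":0},{"offset":[0.002,0.01,0.04],"spin":0},{"offset":[0.002,0.01,0.08],"spin":0},{"offset":[0.002,0.01,0.1],"spin":0},{"offset":[0.002,0.01,0.1],"spin":0},{"offset":[0.002,0.01,0.1],"spin":0},{"offset":[0.002,0.01,0.1],"spin":0},{"offset":[0.002,0.01,0.1],"spin":0}]' 0.5
python3 see.py w12; python3 - <<'E'
from h import *
import pickle;w=pickle.load(open('last.pkl','rb'))
hsv=cv2.cvtColor(w['pixels'],cv2.COLOR_RGB2HSV)
m=cv2.inRange(hsv,(22,150,150),(33,255,255));_,_,st,c=cv2.connectedComponentsWithStats(m)
for i in range(1,len(c)):
  if st[i,4]>60: print(c[i],st[i],wbp(w,c[i],104))
E
```

```text
clock: 26.42
eef_pos: [374.6, 242.4, 93.0]
eef_rot: [3.121, -0.014, 1.369]
wrist_force: [0.8, 0.5, 0.5]
finger_gap: 0.4
clock: 27.08
eef_pos: [376.1, 252.3, 191.7]
eef_rot: [3.123, -0.013, 1.369]
wrist_force: [0.6, 0.8, 0.1]
finger_gap: 46.6
27.08 [376.1 252.3 191.7] [179.   -0.7  78.4] [0.6 0.8 0.1] 46.6
[ 80.29807692 204.44711538] [ 69 199  24  12 208] [196.06976794 277.4965272  104.        ]
[258.53760789 218.50061652] [236 209  46  21 811] [376.73928692 227.1649504  104.        ]
```

```bash
python3 -m crank '[{"offset":[0.007,-0.037,0],"spin":3},{"offset":[0.014,-0.074,0],"spin":6},{"offset":[0.021,-0.111,0],"spin":9},{"offset":[0.028,-0.148,0],"spin":9},{"offset":[0.035,-0.185,0],"spin":9},{"offset":[0.042,-0.222,0],"spin":9},{"offset":[0.05,-0.26,0],"spin":9},{"offset":[0.057,-0.297,0],"spin":9}]' 0.5
python3 -m crank '[{"offset":[0.007,-0.037,-0.01],"spin":0},{"offset":[0.014,-0.074,-0.02],"spin":0},{"offset":[0.021,-0.111,-0.03],"spin":0},{"offset":[0.027,-0.145,-0.04],"spin":0},{"offset":[0.03,-0.156,-0.05],"spin":0},{"offset":[0.03,-0.156,-0.06],"spin":0},{"offset":[0.03,-0.156,-0.06],"spin":0},{"offset":[0.03,-0.156,-0.06],"spin":0}]' 
python3 see.py w13
```

```text
clock: 27.8
eef_pos: [433.0, -46.7, 191.2]
eef_rot: [3.124, -0.013, 1.526]
wrist_force: [0.4, -0.1, -0.1]
finger_gap: 47.2
clock: 28.47
eef_pos: [462.5, -201.6, 130.5]
eef_rot: [3.126, -0.014, 1.526]
wrist_force: [0.7, 0.0, -0.8]
finger_gap: 47.0
28.47 [ 462.5 -201.6  130.5] [179.1  -0.8  87.4] [ 0.7  0.  -0.8] 47.0
```

View pics/w13.png

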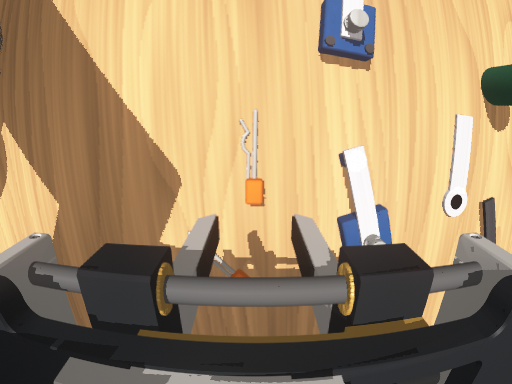

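The clip's tab is at (254.5,192), its leg runs straight up to (256,111), with the bow on the left. Stand 1's pin is at (375,245) and stand 2's at (357,20).

```bash
python3 pt.py '[[254.5,189,16],[254.5,200,8],[255,178,2.5],[256,111,2.5],[357,20,51],[375,243,51],[355,151,30]]'
```

```text
(254.5, 189) [ 464.2 -203.4   16. ]
(254.5, 200) [ 463.7 -217.2    8. ]
(255, 178) [ 465.4 -194.6    2.5]
(256, 111) [ 469.5 -124.5    2.5]
(357, 20) [565.6 -40.   51. ]
(375, 243) [ 583.7 -257.4   51. ]
(355, 151) [ 565.3 -166.4   30. ]
```

```bash
python3 -m crank '[{"offset":[0.002,-0.006,-0.03],"spin":-0.8},{"offset":[0.002,-0.006,-0.06],"spin":-0.8},{"offset":[0.002,-0.006,-0.09],"spin":-0.8},{"offset":[0.002,-0.006,-0.115],"spin":-0.8},{"offset":[0.002,-0.006,-0.124],"spin":-0.8},{"offset":[0.002,-0.006,-0.127],"spin":-0.8},{"offset":[0.002,-0.006,-0.127],"spin":-0.8},{"offset":[0.002,-0.006,-0.127],"spin":-0.8}]' 0.4
python3 -m crank '[{"offset":[0,0,0],"spin":0},{"offset":[0,0,0],"spin":0},{"offset":[0,0,0],"spin":0},{"offset":[0,0,0],"spin":0},{"offset":[0,0,0],"spin":0},{"offset":[0,0,0],"spin":0},{"offset":[0,0,0],"spin":0},{"offset":[0,0,0],"spin":0}]' 0 35
```

```text
clock: 29.18
eef_pos: [465.8, -207.8, 5.9]
eef_rot: [3.123, -0.012, 1.513]
wrist_force: [0.7, 0.3, -0.2]
finger_gap: 37.6
clock: 29.85
eef_pos: [466.1, -208.0, 6.6]
eef_rot: [3.122, -0.012, 1.513]
wrist_force: [-2.2, -0.4, 8.2]
finger_gap: 17.3
```

```bash
python3 -m crank '[{"offset":[0,0,0.01],"spin":0},{"offset":[0,0,0.03],"spin":0},{"offset":[0,0,0.06],"spin":0},{"offset":[0,0.02,0.075],"spin":-6},{"offset":[-0.002,0.05,0.075],"spin":-13},{"offset":[-0.004,0.08,0.075],"spin":-20},{"offset":[-0.007,0.11,0.075],"spin":-27},{"offset":[-0.009,0.14,0.075],"spin":-34}]'
python3 -m crank '[{"offset":[0,0.01,0],"spin":-7},{"offset":[0,0.02,0],"spin":-14},{"offset":[0,0.03,0],"spin":-21},{"offset":[-0.001,0.047,0],"spin":-28},{"offset":[-0.004,0.047,0],"spin":-35},{"offset":[-0.008,0.047,0],"spin":-42},{"offset":[-0.008,0.047,0],"spin":-49},{"offset":[-0.008,0.047,0],"spin":-56}]'
python3 -m crank '[{"offset":[0,0,-0.01],"spin":-3},{"offset":[0,0,-0.02],"spin":-3},{"offset":[0,0,-0.03],"spin":-3},{"offset":[0,0,-0.038],"spin":-3},{"offset":[0,0,-0.038],"spin":-3},{"offset":[0,0,-0.038],"spin":-3},{"offset":[0,0,-0.038],"spin":-3},{"offset":[0,0,-0.038],"spin":-3}]'
python3 see.py w14
```

```text
clock: 30.52
eef_pos: [456.9, -67.9, 82.5]
eef_rot: [3.121, -0.012, 0.918]
wrist_force: [0.4, -0.1, -0.5]
finger_gap: 17.8
clock: 31.18
eef_pos: [448.8, -20.8, 83.2]
eef_rot: [3.121, -0.013, -0.065]
wrist_force: [1.3, -0.1, -1.6]
finger_gap: 17.5
clock: 31.85
eef_pos: [449.1, -20.8, 45.6]
eef_rot: [3.121, -0.013, -0.117]
wrist_force: [0.2, 1.3, -0.7]
finger_gap: 17.5
31.85 [449.1 -20.8  45.6] [178.8  -0.8  -6.7] [ 0.2  1.3 -0.7] 17.5
```

View pics/w14.png

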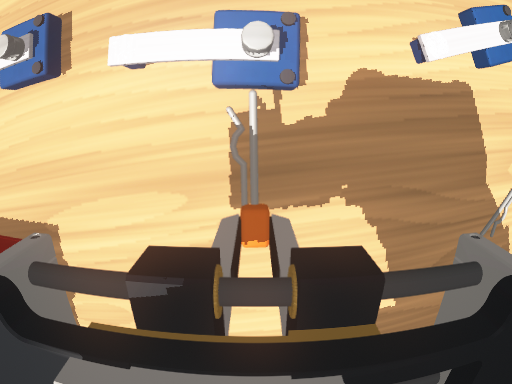

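The clip is held straight: tab at (256,225), tip at (253,93), aimed at stand 2's pin with its top near (258,35).

```bash
python3 - <<'E'
from h import *
import pickle;w=pickle.load(open('last.pkl','rb'));I=w['pixels']
hsv=cv2.cvtColor(I,cv2.COLOR_RGB2HSV)
m=cv2.inRange(hsv,(105,120,40),(125,255,255))
for r in (14,18,60,64,68,72,76,80,84): 
  x=np.nonzero(m[r,190:330])[0]+190
  if len(x): print('blue',r,x.min(),x.max(),wbp(w,((x.min()+x.max())/2,r),24).round(1), wbp(w,(x.min()-.5,r),24).round(1),wbp(w,(x.max()+.5,r),24).round(1))
g=cv2.cvtColor(I,cv2.COLOR_RGB2GRAY)
for r in (28,34,40,46,50): print('pin',r,g[r,234:284].tolist())
for r in (98,106,114,130,150,170,190): print('leg',r,g[r,240:270].tolist())
E
```

```text
blue 14 217 280 [592.5 -34.7  24. ] [595.6 -12.8  24. ] [590.4 -56.7  24. ]
blue 18 217 279 [589.5 -34.   24. ] [592.5 -12.5  24. ] [587.4 -55.6  24. ]
blue 60 279 297 [556.  -57.4  24. ] [556.5 -51.   24. ] [555.5 -64.   24. ]
blue 64 222 297 [555.  -37.8  24. ] [558.2 -12.4  24. ] [552.6 -63.6  24. ]
blue 68 222 297 [552.2 -37.5  24. ] [555.4 -12.1  24. ] [549.8 -63.3  24. ]
blue 72 220 297 [549.4 -36.5  24. ] [552.8 -10.4  24. ] [547.  -62.9  24. ]
blue 76 220 296 [546.7 -35.8  24. ] [550.  -10.1  24. ] [544.2 -61.9  24. ]
blue 80 220 296 [543.9 -35.5  24. ] [547.2  -9.8  24. ] [541.5 -61.5  24. ]
blue 84 245 296 [540.3 -43.6  24. ] [542.2 -26.2  24. ] [538.7 -61.2  24. ]
pin 28 [195, 176, 169, 153, 165, 173, 173, 176, 175, 186, 228, 232, 233, 233, 233, 233, 233, 233, 232, 232, 232, 232, 232, 232, 232, 231, 231, 231, 231, 230, 229, 229, 229, 228, 227, 226, 219, 187, 112, 79, 79, 78, 78, 79, 78, 78, 78, 77, 77, 115]
pin 34 [253, 253, 253, 253, 253, 253, 252, 209, 230, 231, 232, 232, 232, 232, 231, 231, 231, 231, 230, 231, 231, 230, 230, 230, 230, 230, 229, 228, 228, 228, 227, 227, 
[... 1260 characters left out ...]
131, 131, 131, 131, 131, 131, 131, 131, 130, 131, 131, 131, 131]
leg 130 [134, 127, 122, 118, 123, 131, 133, 134, 133, 127, 122, 125, 129, 211, 222, 197, 160, 130, 130, 131, 132, 131, 132, 131, 131, 130, 131, 131, 130, 130]
leg 150 [124, 125, 126, 124, 125, 126, 126, 126, 126, 120, 121, 123, 126, 130, 128, 122, 118, 116, 125, 129, 128, 128, 129, 129, 129, 128, 129, 129, 130, 129]
leg 170 [115, 120, 125, 130, 127, 122, 114, 114, 115, 109, 114, 121, 123, 127, 126, 123, 119, 114, 114, 114, 113, 114, 114, 114, 115, 114, 114, 114, 114, 113]
leg 190 [118, 119, 122, 126, 126, 124, 119, 120, 122, 122, 117, 119, 122, 125, 126, 125, 121, 115, 120, 123, 124, 124, 124, 125, 125, 125, 125, 125, 125, 125]
```

```bash
python3 pt.py '[[256.8,35,51],[252.4,98,41.5],[252.7,114,41.5],[253.2,170,41.5],[253.5,190,41.5],[252.5,92,41.5]]'
```

```text
(256.8, 35) [568.  -36.8  51. ]
(252.4, 98) [530.6 -29.9  41.5]
(252.7, 114) [520.7 -28.9  41.5]
(253.2, 170) [485.8 -25.1  41.5]
(253.5, 190) [473.  -23.8  41.5]
(252.5, 92) [534.4 -30.4  41.5]
```

```bash
python3 -m crank '[{"offset":[0,-0.003,-0.0035],"spin":0},{"offset":[0,-0.003,-0.0035],"spin":0},{"offset":[0.003,-0.0033,-0.0035],"spin":0},{"offset":[0.006,-0.0036,-0.0035],"spin":0},{"offset":[0.01,-0.004,-0.0035],"spin":0},{"offset":[0.014,-0.0045,-0.0035],"spin":0},{"offset":[0.014,-0.0045,-0.0035],"spin":0},{"offset":[0.014,-0.0045,-0.0035],"spin":0}]' 0 50
python3 see.py w15; python3 - <<'E'
import cv2
i=cv2.imread('pics/w15.png')[0:110,190:330];cv2.imwrite('pics/w15c.png',cv2.resize(i,(760,597),interpolation=cv2.INTER_CUBIC))
E
```

```text
clock: 32.57
eef_pos: [463.2, -25.3, 42.0]
eef_rot: [3.121, -0.013, -0.117]
wrist_force: [-1.2, 0.3, -0.9]
finger_gap: 17.1
32.57 [463.2 -25.3  42. ] [178.8  -0.8  -6.7] [-1.2  0.3 -0.9] 17.1
```

View pics/w15c.png

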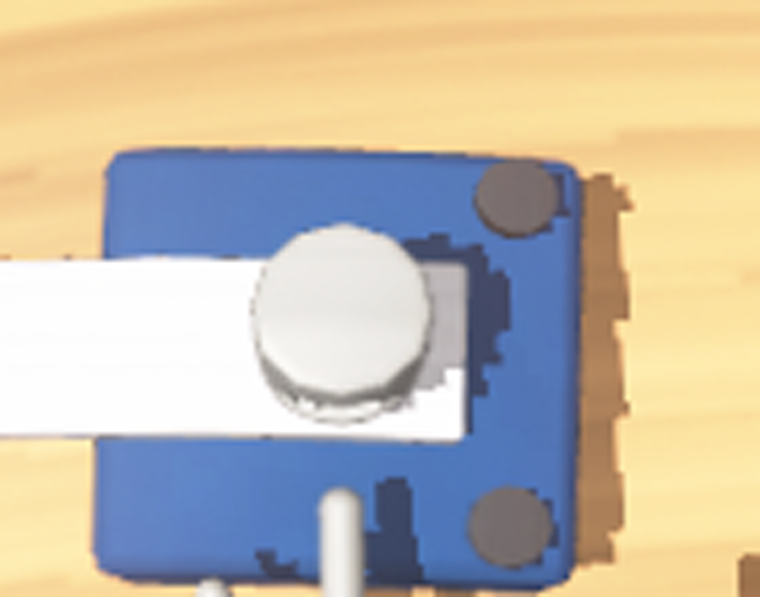

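The leg tip (crop 341,490) lines up with the pin (crop 342,310), and the block is square to the approach. Next I'll insert it gradually.

```bash
python3 -m crank '[{"offset":[0.004,-0.0004,0],"spin":0},{"offset":[0.008,-0.0008,0],"spin":0},{"offset":[0.012,-0.0013,0],"spin":0},{"offset":[0.015,-0.0016,0],"spin":0},{"offset":[0.018,-0.0019,0],"spin":0},{"offset":[0.021,-0.0022,0],"spin":0},{"offset":[0.021,-0.0022,0],"spin":0},{"offset":[0.021,-0.0022,0],"spin":0}]'
python3 see.py w16
```

```text
clock: 33.28
eef_pos: [484.0, -27.5, 41.9]
eef_rot: [3.121, -0.013, -0.117]
wrist_force: [0.2, -0.3, -1.2]
finger_gap: 17.3
33.28 [484.  -27.5  41.9] [178.8  -0.7  -6.7] [ 0.2 -0.3 -1.2] 17.3
```

```bash
python3 -m crank '[{"offset":[0.005,-0.0005,0],"spin":0},{"offset":[0.009,-0.001,0],"spin":0},{"offset":[0.012,-0.0013,0],"spin":0},{"offset":[0.015,-0.0016,0],"spin":0},{"offset":[0.018,-0.0019,0],"spin":0},{"offset":[0.021,-0.0022,0],"spin":0},{"offset":[0.024,-0.0025,0],"spin":0},{"offset":[0.026,-0.0027,0],"spin":0}]'
python3 -m crank '[{"offset":[0.002,-0.0002,0],"spin":0},{"offset":[0.004,-0.0004,0],"spin":0},{"offset":[0.006,-0.0006,0],"spin":0},{"offset":[0.0085,-0.0009,0],"spin":0},{"offset":[0.0085,-0.0009,0],"spin":0},{"offset":[0.0085,-0.0009,0],"spin":0},{"offset":[0.0085,-0.0009,0],"spin":0},{"offset":[0.0085,-0.0009,0],"spin":0}]'
python3 see.py w17; python3 - <<'E'
import cv2
i=cv2.imread('pics/w17.png')[60:250,150:390];cv2.imwrite('pics/w17c.png',cv2.resize(i,(758,600),interpolation=cv2.INTER_CUBIC))
E
```

```text
clock: 34.0
eef_pos: [510.7, -30.1, 42.1]
eef_rot: [3.121, -0.014, -0.117]
wrist_force: [-0.1, 2.6, 0.0]
finger_gap: 17.6
clock: 34.67
eef_pos: [519.0, -30.9, 42.0]
eef_rot: [3.121, -0.014, -0.117]
wrist_force: [-2.9, 2.9, -0.6]
finger_gap: 16.8
34.67 [519.  -30.9  42. ] [178.8  -0.8  -6.7] [-2.9  2.9 -0.6] 16.8
```

View pics/w17c.png

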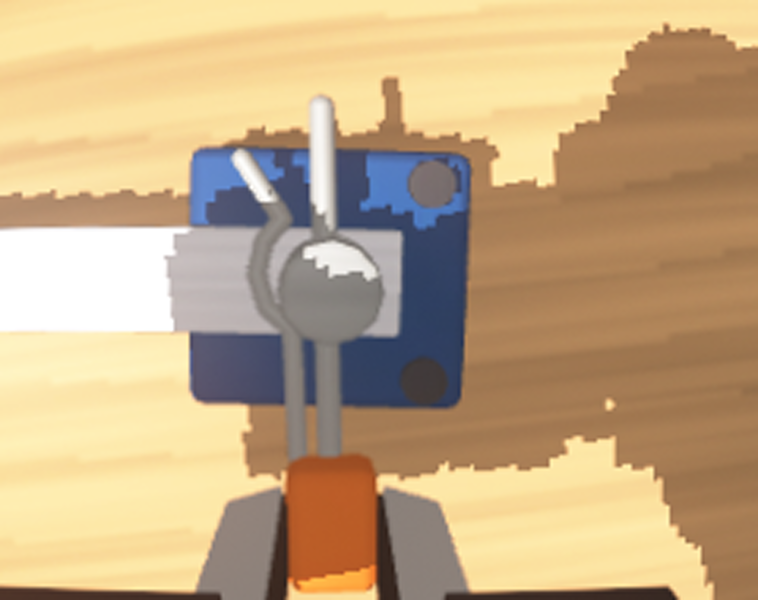

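The leg is through the pin and the bow is round it (pin at crop (331,290), pinch at (290,212), tip at (320,97)). I'll check the seat numerically.

```bash
python3 pt.py '[[254.8,151.8,51],[251.3,90.5,38],[254,204,38]]'
```

```text
(254.8, 151.8) [568.4 -37.4  51. ]
(251.3, 90.5) [605.3 -39.9  38. ]
(254, 204) [533.7 -33.1  38. ]
```

```bash
python3 -m crank '[{"offset":[-0.001,0,0],"spin":0},{"offset":[-0.0015,0,0],"spin":0},{"offset":[-0.0015,0,0],"spin":0},{"offset":[-0.0015,0,0],"spin":0},{"offset":[-0.0015,0,0],"spin":0},{"offset":[-0.0015,0,0],"spin":0},{"offset":[-0.0015,0,0],"spin":0},{"offset":[-0.0015,0,0],"spin":0}]'
python3 -m crank '[{"offset":[0,0,0],"spin":0},{"offset":[0,0,0],"spin":0},{"offset":[0,0,0],"spin":0},{"offset":[0,0,0],"spin":0},{"offset":[0,0,0.02],"spin":0},{"offset":[0,0,0.05],"spin":0},{"offset":[0,0,0.08],"spin":0},{"offset":[0,0,0.1],"spin":0}]' 0.4 35
python3 see.py w18; python3 - <<'E'
from h import *
import pickle;w=pickle.load(open('last.pkl','rb'));s=manip.camera('scene')
for p in(w,s):
  for d in manip.search_frame(p,'clip1'): print(round(d['conf'],2),np.round(d['location'],1))
hsv=cv2.cvtColor(w['pixels'],cv2.COLOR_RGB2HSV)
m=cv2.inRange(hsv,(5,180,100),(14,255,255));_,_,st,c=cv2.connectedComponentsWithStats(m)
for i in range(1,len(c)):
  if st[i,4]>60: print(c[i].round(1),st[i],wbp(w,c[i],10).round(1),wbp(w,c[i],42).round(1))
E
```

```text
clock: 35.38
eef_pos: [517.6, -31.0, 42.1]
eef_rot: [3.121, -0.014, -0.117]
wrist_force: [-0.6, 1.0, -0.3]
finger_gap: 17.3
clock: 36.05
eef_pos: [518.1, -31.1, 144.7]
eef_rot: [3.121, -0.016, -0.117]
wrist_force: [-0.6, -0.7, 0.4]
finger_gap: 37.3
36.05 [518.1 -31.1 144.7] [178.8  -0.9  -6.7] [-0.6 -0.7  0.4] 37.3
0.76 [531.5 -29.3  40.4]
0.64 [ 428.2 -300.7    4.5]
0.48 [738.7 205.3  15.6]
0.42 [530.5 -26.5  37.3]
[253.7 185.2] [241 176  19  27 172] [517.4 -33.5  10. ] [524.2 -33.8  42. ]
[460.5 213.3] [454 203  17  22 164] [ 445.6 -308.3   10. ] [ 459.7 -280.7   42. ]
```

```bash
python3 -m crank '[{"offset":[-0.01,-0.035,0],"spin":7},{"offset":[-0.02,-0.07,0],"spin":14},{"offset":[-0.03,-0.105,0],"spin":21},{"offset":[-0.04,-0.14,0],"spin":28},{"offset":[-0.05,-0.175,0],"spin":35},{"offset":[-0.06,-0.21,0],"spin":42},{"offset":[-0.07,-0.245,0],"spin":49},{"offset":[-0.077,-0.274,0],"spin":56}]' 0.5
python3 -m crank '[{"offset":[0,0,0],"spin":7},{"offset":[0,0,0],"spin":14},{"offset":[0,0,0],"spin":21},{"offset":[0,0,0],"spin":28},{"offset":[0,0,0],"spin":35},{"offset":[0,0,0],"spin":42},{"offset":[0,0,0],"spin":49},{"offset":[0,0,0],"spin":56}]'
python3 -m crank '[{"offset":[0,0,0],"spin":7},{"offset":[0,0,0],"spin":14},{"offset":[0,0,0],"spin":21},{"offset":[0,0,0],"spin":28},{"offset":[0,0,0],"spin":29},{"offset":[0,0,0],"spin":29},{"offset":[0,0,0],"spin":29},{"offset":[0,0,0],"spin":29}]'
cat > clip.py <<'E'
from h import *
import pickle;w=pickle.load(open('last.pkl','rb'))
hsv=cv2.cvtColor(w['pixels'],cv2.COLOR_RGB2HSV)
m=cv2.inRange(hsv,(5,180,80),(14,255,255));_,_,st,c=cv2.connectedComponentsWithStats(m)
for i in range(1,len(c)):
  if st[i,4]>60:
    x,y,a,b,_=st[i];print('tab',c[i].round(1),st[i],wbp(w,(x+a/2,y),0).round(1),wbp(w,(x+a/2,y+b),16).round(1))
for d in manip.masks_of(w,'clip1')[:2]:
  ys,xs=np.nonzero(d['mask']);P=np.array([wbp(w,q,2.5)[:2] for q in zip(xs,ys)],np.float32)
  print(round(d['conf'],2),len(xs),xs.min(),xs.max(),ys.min(),ys.max(),P.mean(0).round(1),cv2.fitLine(P,cv2.DIST_L2,0,.01,.01).ravel().round(3))
g=cv2.cvtColor(w['pixels'],cv2.COLOR_RGB2GRAY)
E
python3 see.py w19; python3 clip.py
```

```text
clock: 36.92
eef_pos: [439.4, -305.4, 140.4]
eef_rot: [3.123, -0.014, 0.782]
wrist_force: [0.6, 0.2, -0.1]
finger_gap: 46.8
clock: 37.58
eef_pos: [438.9, -305.0, 138.7]
eef_rot: [3.125, -0.016, 1.765]
wrist_force: [0.6, 0.4, 0.3]
finger_gap: 47.2
clock: 38.25
eef_pos: [438.7, -304.9, 138.3]
eef_rot: [3.125, -0.017, 2.268]
wrist_force: [0.6, 0.1, -0.4]
finger_gap: 46.9
38.25 [ 438.7 -304.9  138.3] [179.1  -0.9 130. ] [ 0.6  0.1 -0.4] 46.9
tab [459.2  55.8] [450  43  21  24 216] [524.9  11.4   0. ] [537.  -28.1  16. ]
0.92 493 450 499 43 111 [550.7  -4. ] [ 1.00000e+00 -1.50000e-02  5.50684e+02 -4.02500e+00]
0.9 1022 234 259 116 207 [ 423.8 -296.5] [   0.708   -0.706  423.807 -296.453]
```

View pics/w19.png

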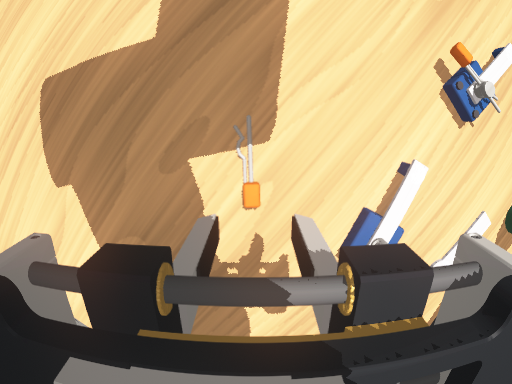

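The second clip's tab is at (251.5,195) and its leg runs to (249.5,117). Clip 1 can be seen seated on stand 2 at (470,75).

```bash
python3 pt.py '[[251.5,182,0],[251.5,208,16],[251,180,2.5],[249.7,117,2.5]]'
```

```text
(251.5, 182) [ 436.7 -305.2    0. ]
(251.5, 208) [ 452.6 -324.4   16. ]
(251, 180) [ 434.6 -303.4    2.5]
(249.7, 117) [ 390.  -252.2    2.5]
```

```bash
python3 -m crank '[{"offset":[0.006,-0.01,-0.03],"spin":1.2},{"offset":[0.006,-0.01,-0.06],"spin":1.2},{"offset":[0.006,-0.01,-0.09],"spin":1.2},{"offset":[0.006,-0.01,-0.118],"spin":1.2},{"offset":[0.006,-0.01,-0.13],"spin":1.2},{"offset":[0.006,-0.01,-0.133],"spin":1.2},{"offset":[0.006,-0.01,-0.133],"spin":1.2},{"offset":[0.006,-0.01,-0.133],"spin":1.2}]' 0.4
python3 -m crank '[{"offset":[0,0,0],"spin":0},{"offset":[0,0,0],"spin":0},{"offset":[0,0,0],"spin":0},{"offset":[0,0,0],"spin":0},{"offset":[0,0,0],"spin":0},{"offset":[0,0,0],"spin":0},{"offset":[0,0,0],"spin":0},{"offset":[0,0,0],"spin":0}]' 0 45
```

```text
clock: 39.02
eef_pos: [445.5, -315.5, 7.1]
eef_rot: [3.125, -0.014, 2.29]
wrist_force: [-0.1, 0.5, 0.5]
finger_gap: 37.6
clock: 39.68
eef_pos: [445.9, -315.8, 7.9]
eef_rot: [3.124, -0.013, 2.29]
wrist_force: [-0.5, 0.8, 7.0]
finger_gap: 17.4
```

```bash
python3 -m crank '[{"offset":[0,0,0.01],"spin":0},{"offset":[0,0,0.03],"spin":0},{"offset":[0,0,0.06],"spin":0},{"offset":[0.005,0.005,0.075],"spin":-6},{"offset":[0.01,0.01,0.075],"spin":-13},{"offset":[0.015,0.015,0.075],"spin":-20},{"offset":[0.02,0.02,0.075],"spin":-27},{"offset":[0.024,0.029,0.075],"spin":-34}]'
python3 -m crank '[{"offset":[0,0,0],"spin":-7},{"offset":[0,0,0],"spin":-14},{"offset":[0,0,0],"spin":-21},{"offset":[0,0,0],"spin":-28},{"offset":[0,0,0],"spin":-35},{"offset":[0,0,0],"spin":-42},{"offset":[0,0,0],"spin":-49},{"offset":[0,0,0],"spin":-56}]'
python3 -m crank '[{"offset":[0,0,-0.01],"spin":-7},{"offset":[0,0,-0.02],"spin":-14},{"offset":[0,0,-0.03],"spin":-21},{"offset":[0,0,-0.039],"spin":-28},{"offset":[0,0,-0.039],"spin":-28},{"offset":[0,0,-0.039],"spin":-28},{"offset":[0,0,-0.039],"spin":-28},{"offset":[0,0,-0.039],"spin":-28}]'
python3 see.py w20
cat > al.py <<'E'
from h import *
import pickle;w=pickle.load(open('last.pkl','rb'))
g=cv2.cvtColor(w['pixels'],cv2.COLOR_RGB2GRAY)
for r in range(10,210,8): print(r,' '.join(str(v) for v in g[r,234:282]))
E
python3 al.py
```

```text
clock: 40.35
eef_pos: [470.2, -286.9, 83.8]
eef_rot: [3.124, -0.012, 1.69]
wrist_force: [-0.0, -0.7, -0.9]
finger_gap: 17.3
clock: 41.02
eef_pos: [470.2, -286.9, 84.6]
eef_rot: [3.123, -0.012, 0.707]
wrist_force: [0.6, 0.6, -0.8]
finger_gap: 17.0
clock: 41.68
eef_pos: [470.5, -287.1, 46.4]
eef_rot: [3.123, -0.013, 0.221]
wrist_force: [0.6, 0.0, 0.0]
finger_gap: 17.4
41.68 [ 470.5 -287.1   46.4] [178.9  -0.8  12.7] [0.6 0.  0. ] 17.4
10 221 221 220 220 220 220 220 219 220 219 219 219 219 220 220 221 221 221 221 221 221 221 222 222 222 222 222 222 221 221 221 221 221 221 221 222 222 222 222 222 219 215 216 217 218 220 221 222
18 131 131 131 131 131 131 131 130 131 130 130 130 130 130 129 129 129 128 129 128 129 129 129 128 127 128 127 127 127 127 128 127 127 127 126 127 127 126 126 126 124 124 124 124 124 124 124 123
26 133 133 134 132 132 132 132 132 131 131 131 130 131 131 131 196 231 234 235 235 235 234 234 234 234 233 233 233 233 232 232 232 231 231 230 230 226 221 189 140 125 124 124 124 123 124 123 123
34 254 254 254 254 254 254 254 254 254 254 252 240 237 238 238 237 237 237 236
[... 3519 characters left out ...]
8 130 134 131 128 122 122 126 127 126 126 127 125 125 124 123 122 121 121 120 118 119 118 117 119 119 119 120 121 121
186 228 228 228 229 229 214 166 133 130 131 133 131 125 122 133 138 129 126 127 129 131 130 127 121 124 132 132 132 130 130 129 129 128 127 127 126 127 126 126 126 125 124 125 125 124 123 124 123
194 227 227 227 227 227 227 209 155 126 129 132 130 125 121 127 130 122 122 126 129 131 130 126 120 122 126 128 128 128 129 128 129 128 128 129 129 128 128 129 129 129 130 130 131 130 131 131 132
202 218 217 217 215 214 213 212 189 144 124 123 118 113 105 102 102 102 106 113 117 118 116 113 108 102 99 99 99 98 98 101 105 112 123 126 126 127 126 126 126 126 126 125 125 125 125 125 124
```

```bash
python3 pt.py '[[260.1,36,51],[253.2,98,41],[253.7,130,41],[253.9,154,41],[254.0,190,41],[253,90,41]]'; python3 - <<'E'
from h import *
import pickle;w=pickle.load(open('last.pkl','rb'))
hsv=cv2.cvtColor(w['pixels'],cv2.COLOR_RGB2HSV)
m=cv2.inRange(hsv,(105,120,40),(125,255,255));m[:,:200]=0;m[:,320:]=0;m[100:]=0
for r in (14,20,26,66,70,74,78):
  x=np.nonzero(m[r])[0]
  if len(x): print(r,x.min(),x.max(),wbp(w,(x.min()-.5,r),24).round(1),wbp(w,(x.max()+.5,r),24).round(1))
for c in (225,235,245,255,265,275):
  y=np.nonzero(m[:,c])[0]; print(c,y.min(),wbp(w,(c,y.min()-.5),24).round(1))
E
```

```text
(260.1, 36) [ 587.7 -264.9   51. ]
(253.2, 98) [ 550.4 -269.2   41. ]
(253.7, 130) [ 530.8 -273.9   41. ]
(253.9, 154) [ 516.1 -277.4   41. ]
(254.0, 190) [ 493.5 -282.5   41. ]
(253, 90) [ 555.3 -268.    41. ]
14 248 297 [ 610.2 -252.    24. ] [ 619.  -285.6   24. ]
20 243 298 [ 605.  -249.6   24. ] [ 614.5 -287.3   24. ]
26 239 298 [ 599.9 -248.    24. ] [ 610.  -288.2   24. ]
66 231 300 [ 570.3 -249.3   24. ] [ 581.4 -295.6   24. ]
70 230 300 [ 567.4 -249.2   24. ] [ 578.6 -296.2   24. ]
74 229 283 [ 564.5 -249.2   24. ] [ 572.8 -285.5   24. ]
78 231 300 [ 562.  -251.1   24. ] [ 573.  -297.4   24. ]Traceback (most recent call last):
  File "<stdin>", line 9, in <module>
    return umr_minimum(a, axis, None, out, keepdims, initial, where)
ValueError: zero-size array to reduction operation minimum which has no identity
```

```bash
python3 -m crank '[{"offset":[0.001,-0.0042,-0.003],"spin":0},{"offset":[0.001,-0.0042,-0.003],"spin":0},{"offset":[0.004,-0.0035,-0.003],"spin":0},{"offset":[0.007,-0.0028,-0.003],"spin":0},{"offset":[0.011,-0.0019,-0.003],"spin":0},{"offset":[0.0146,-0.001,-0.003],"spin":0},{"offset":[0.0146,-0.001,-0.003],"spin":0},{"offset":[0.0146,-0.001,-0.003],"spin":0}]' 0 50
python3 see.py w21; python3 al.py | sed -n '3,24p' | cut -c1-200
```

```text
clock: 42.4
eef_pos: [485.2, -287.9, 43.2]
eef_rot: [3.123, -0.013, 0.221]
wrist_force: [0.1, 0.1, -0.8]
finger_gap: 17.2
42.4 [ 485.2 -287.9   43.2] [178.9  -0.7  12.7] [ 0.1  0.1 -0.8] 17.2
26 221 220 220 220 220 220 220 220 220 220 219 220 220 220 220 221 221 221 221 221 221 222 222 222 222 221 221 221 221 221 221 221 221 221 221 221 222 222 222 222 222 222 222 222 223 224 224 224
34 131 132 131 131 131 130 129 130 129 129 129 128 129 129 128 129 128 128 127 127 126 126 126 126 127 126 126 125 125 125 125 125 125 125 123 124 123 122 124 123 122 123 122 102 121 119 118 118
42 132 132 132 131 131 131 130 130 130 130 130 130 130 129 129 133 158 196 223 227 229 227 211 199 148 121 123 123 124 125 125 125 125 125 125 124 124 123 124 123 122 122 122 122 122 122 121 107
50 254 254 254 254 254 246 234 239 240 240 240 240 239 239 239 238 239 238 238 238 237 237 236 236 236 235 235 234 234 234 233 232 231 226 217 164 187 190 190 190 231 252 210 83 77 108 119 120
58 255 255 254 251 227 244 242 242 241 241 240 240 239 239 239 239 238 237 237 237 236 235 235 234 233 233 232 232 231 231 231 230
[... 2630 characters left out ...]
 135 132 128 122 124 130 131 131 132 132 133 134 133 134 134 135 135 135 135 135 136 137 137 137 136 137 136 136
178 218 218 218 173 126 126 125 126 129 132 134 131 126 120 122 124 120 124 128 130 133 131 127 122 118 119 120 120 120 119 118 118 117 117 116 117 118 118 118 119 121 122 123 125 125 127 127 127
186 219 218 218 217 198 151 123 129 130 131 133 130 125 115 117 119 117 123 126 128 132 129 126 121 116 119 120 121 120 121 120 120 120 119 119 120 120 119 119 120 120 120 119 120 120 120 120 121
194 222 222 222 222 221 221 175 125 126 130 131 130 124 119 121 124 117 120 126 129 130 129 126 120 116 117 120 120 120 121 121 121 121 122 122 121 120 120 120 119 119 118 118 118 117 117 116 116
```

```bash
python3 -m crank '[{"offset":[0.004,0.0009,0],"spin":0},{"offset":[0.008,0.0018,0],"spin":0},{"offset":[0.012,0.0027,0],"spin":0},{"offset":[0.015,0.0034,0],"spin":0},{"offset":[0.018,0.004,0],"spin":0},{"offset":[0.0205,0.0046,0],"spin":0},{"offset":[0.0205,0.0046,0],"spin":0},{"offset":[0.0205,0.0046,0],"spin":0}]'
python3 see.py w22; python3 al.py | sed -n '7,15p' | cut -c1-200
```

```text
clock: 43.12
eef_pos: [505.6, -283.3, 43.2]
eef_rot: [3.123, -0.013, 0.221]
wrist_force: [-0.1, -0.6, -0.6]
finger_gap: 17.2
43.12 [ 505.6 -283.3   43.2] [178.9  -0.7  12.7] [-0.1 -0.6 -0.6] 17.2
58 120 122 122 122 123 122 122 122 123 122 122 122 121 121 121 120 121 121 121 121 120 120 120 120 119 119 120 120 120 121 120 120 120 120 119 119 119 118 118 118 118 117 117 117 116 116 116 119
66 135 135 136 135 134 133 132 132 131 132 131 131 131 131 131 131 130 130 130 130 129 130 129 129 129 129 129 128 128 128 127 128 127 127 127 127 127 126 126 126 125 124 124 118 108 123 121 119
74 136 136 136 135 135 135 136 135 135 134 134 133 133 133 133 133 133 132 132 131 130 130 130 128 128 127 127 127 127 127 126 126 127 127 126 126 126 125 126 125 123 123 122 122 122 122 122 122
82 255 255 255 255 255 255 253 234 231 240 242 243 242 242 242 241 241 241 240 240 239 239 239 238 238 237 237 236 236 235 232 228 221 189 176 189 193 193 192 193 193 191 158 98 78 78 111 116
90 255 255 255 254 225 246 245 245 245 244 244 243 243 242 241 241 240 240 239 238 237 237 237 236 235 235 234 234 233 232 232 231 230 230 228 221 198 160 190 190 190 189 164 107 77 77 77 76
98 255 255 255 254 248 204 249 250 250 249 249 248 248 247 246 246 245 244 244 243 242 241 241 241 240 239 239 238 238 237 237 236 236 232 225 181 151 185 186 185 184 184 166 114 76 76 76 76
106 254 191 191 191 225 254 254 254 254 244 181 159 183 210 228 232 233 234 236 236 237 235 233 230 226 220 214 181 151 153 193 185 184 184 183 185 185 184 217 254 254 254 250 150 76 95 119 120
114 244 226 198 161 137 137 137 123 93 92 91 91 91 89 89 97 121 215 247 250 241 221 193 149 123 118 118 91 81 80 80 79 80 79 122 122 122 121 121 121 121 121 120 120 120 119 119 119
122 140 177 231 245 251 243 223 194 155 131 131 130 110 87 86 87 194 235 247 252 244 222 194 151 128 94 81 80 80 79 79 78 78 77 77 88 119 121 120 120 120 119 118 118 119 116 110 118
```

```bash
python3 -m crank '[{"offset":[0.005,0.0011,0],"spin":0},{"offset":[0.009,0.002,0],"spin":0},{"offset":[0.012,0.0027,0],"spin":0},{"offset":[0.015,0.0034,0],"spin":0},{"offset":[0.018,0.004,0],"spin":0},{"offset":[0.021,0.0047,0],"spin":0},{"offset":[0.024,0.0054,0],"spin":0},{"offset":[0.026,0.0058,0],"spin":0}]'
python3 -m crank '[{"offset":[0.002,0.0004,0],"spin":0},{"offset":[0.004,0.0009,0],"spin":0},{"offset":[0.006,0.0013,0],"spin":0},{"offset":[0.0065,0.0014,0],"spin":0},{"offset":[0.0065,0.0014,0],"spin":0},{"offset":[0.0065,0.0014,0],"spin":0},{"offset":[0.0065,0.0014,0],"spin":0},{"offset":[0.0065,0.0014,0],"spin":0}]'
python3 see.py w23; python3 - <<'E'
from h import *
import pickle;w=pickle.load(open('last.pkl','rb'))
g=cv2.cvtColor(w['pixels'],cv2.COLOR_RGB2GRAY)
for r in range(80,206,6): print(r,' '.join(str(v) for v in g[r,222:282:2]))
E
```

```text
clock: 43.83
eef_pos: [532.1, -277.3, 43.3]
eef_rot: [3.123, -0.013, 0.221]
wrist_force: [-1.1, 1.8, -0.2]
finger_gap: 17.6
clock: 44.5
eef_pos: [538.4, -275.9, 43.2]
eef_rot: [3.123, -0.013, 0.221]
wrist_force: [-3.7, 0.5, 0.2]
finger_gap: 17.0
44.5 [ 538.4 -275.9   43.2] [178.9  -0.7  12.7] [-3.7  0.5  0.2] 17.0
80 228 228 228 228 228 229 229 230 231 232 233 233 233 233 233 233 233 233 233 232 232 232 231 231 230 230 228 228 227 226
86 226 226 226 226 226 227 227 227 227 227 227 228 228 228 228 228 227 227 227 227 228 229 231 232 233 233 233 233 233 233
92 222 222 222 222 222 222 223 223 224 224 225 225 225 222 239 248 212 162 226 225 225 227 227 227 227 227 136 136 173 193
98 218 218 219 221 221 222 222 222 222 222 222 223 224 220 238 249 215 157 222 222 222 223 223 223 223 174 132 131 131 148
104 226 224 223 221 221 140 155 150 164 221 220 219 218 195 237 249 218 146 188 190 149 152 100 100 117 122 104 94 96 150
110 140 140 183 244 240 190 132 131 105 88 86 85 86 136 209 250 220 147 107 81 81 81 80 125 124 124 123 124 117 119
116 140 138 138 137 194 246 236 182 127 132 117 85 84 
[... 997 characters left out ...]
71 71 69 69 68 67 92 99
170 97 96 95 93 92 91 89 88 86 106 137 137 109 80 114 132 135 127 85 72 72 72 71 70 69 67 67 67 66 64
176 94 93 92 90 89 88 86 85 84 100 135 137 116 78 110 132 135 127 84 72 70 70 69 67 67 67 66 66 62 64
182 93 91 89 89 87 85 84 83 82 92 134 136 115 76 112 131 135 127 92 69 69 68 68 67 66 66 66 64 63 63
188 233 232 232 233 233 233 234 235 207 169 132 134 124 145 132 130 133 127 132 137 135 136 135 136 135 136 136 136 135 134
194 231 231 232 232 234 234 233 234 220 143 130 134 125 137 129 129 132 126 132 139 140 140 140 141 141 141 140 141 141 140
200 233 232 232 232 232 233 233 233 206 142 129 133 126 135 129 128 131 126 120 139 138 138 138 137 137 138 137 136 136 136
```

```bash
python3 - <<'E'
from h import *
import pickle;w=pickle.load(open('last.pkl','rb'))
a=wbp(w,(255.7,149),51);t=wbp(w,(251.3,90),38);print(a,t,np.hypot(*(t-a)[:2]))
i=cv2.imread('pics/w23.png')[60:250,150:390];cv2.imwrite('pics/w23c.png',cv2.resize(i,(758,600),interpolation=cv2.INTER_CUBIC))
E
```

```text
[ 588.51205326 -265.97130986   51.        ] [ 622.95628826 -255.73089386   38.        ] 35.934265607835975
```

View pics/w23c.png

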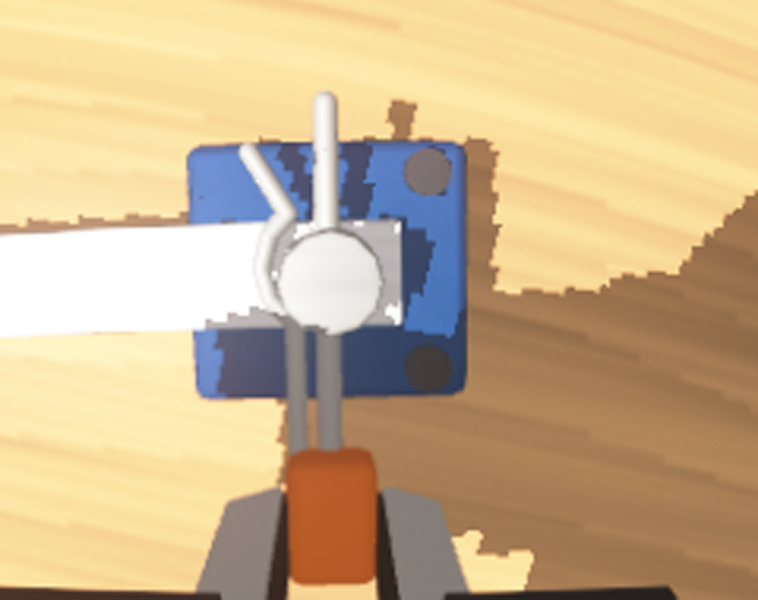

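Clip 2 is home: the bow is closed round the pin (crop 330,280), the tip is at (325,95) and the pinch is past the pin. I'll release it and do the final checks.

```bash
python3 -m crank '[{"offset":[-0.0005,0,0],"spin":0},{"offset":[-0.0005,0,0],"spin":0},{"offset":[-0.0005,0,0],"spin":0},{"offset":[-0.0005,0,0],"spin":0},{"offset":[-0.0005,0,0],"spin":0},{"offset":[-0.0005,0,0.0],"spin":0},{"offset":[-0.0005,0,0],"spin":0},{"offset":[-0.0005,0,0],"spin":0}]'
python3 -m crank '[{"offset":[0,0,0],"spin":0},{"offset":[0,0,0],"spin":0},{"offset":[0,0,0],"spin":0},{"offset":[0,0,0],"spin":0},{"offset":[0,0,0.02],"spin":0},{"offset":[0,0,0.05],"spin":0},{"offset":[0,0,0.08],"spin":0},{"offset":[0,0,0.1],"spin":0}]' 0.4 35
python3 see.py w24
python3 -m crank '[{"offset":[-0.01,0.035,0],"spin":0},{"offset":[-0.02,0.07,0],"spin":0},{"offset":[-0.03,0.105,0],"spin":0},{"offset":[-0.04,0.14,0],"spin":0},{"offset":[-0.05,0.17,0],"spin":0},{"offset":[-0.05,0.17,0],"spin":0},{"offset":[-0.05,0.17,0],"spin":0},{"offset":[-0.05,0.17,0],"spin":0}]'
cat > fin.py <<'E'
from h import *
import pickle
def rep(w,pin):
  hsv=cv2.cvtColor(w['pixels'],cv2.COLOR_RGB2HSV)
  m=cv2.inRange(hsv,(5,180,80),(14,255,255));_,_,st,c=cv2.connectedComponentsWithStats(m)
  for i in range(1,len(c)):
    if st[i,4]>60:
      x,y,a,b,_=st[i];p=wbp(w,(x+a/2,y+b/2),51);print('tab',c[i].round(),st[i],p.round(1))
  for k in ('clip1','bent1'):
    for d in manip.search_frame(w,k): print(k,round(d['conf'],2),np.round(d['location'],1))
w=pickle.load(open('last.pkl','rb'));print('w24');rep(w,None)
w=snap('wrist','w25');print('w25',np.round(w['st']['eef_pos']));rep(w,None)
s=snap('scene','s9')
for k in ('clip1','bent1','crate','cover','spare_tongue','bush1','mallet_head'):
  for d in manip.search_frame(s,k):print(k,round(d['conf'],2),np.round(d['location']))
for p,n in((s,'scene'),(snap('side'),'side')):
  hsv=cv2.cvtColor(p['pixels'],cv2.COLOR_RGB2HSV)
  m=cv2.inRange(hsv,(22,150,150),(33,255,255));_,_,st,c=cv2.connectedComponentsWithStats(m)
  for i in range(1,len(c)):
    if st[i,4]>25: print(n,'yellow',c[i].round(1),st[i,4],bp(p,c[i],98).round(1))
E
python3 fin.py
```

```text
clock: 45.22
eef_pos: [538.0, -275.9, 43.2]
eef_rot: [3.123, -0.013, 0.221]
wrist_force: [-1.6, 2.8, -0.4]
finger_gap: 17.1
clock: 45.88
eef_pos: [538.6, -276.3, 146.2]
eef_rot: [3.121, -0.015, 0.221]
wrist_force: [-0.3, -0.4, 0.2]
finger_gap: 37.9
45.88 [ 538.6 -276.3  146.2] [178.8  -0.9  12.7] [-0.3 -0.4  0.2] 37.9
clock: 46.6
eef_pos: [490.1, -107.3, 149.9]
eef_rot: [3.117, -0.019, 0.221]
wrist_force: [-0.5, -0.4, 0.0]
finger_gap: 37.1
w24
tab [ 45. 161.] [ 37 150  14  24 231] [523.  -43.4  51. ]
tab [252. 185.] [239 174  19  28 187] [ 542.6 -272.3   51. ]
clip1 0.62 [ 548.1 -264.4   37.3]
clip1 0.59 [530.3 -32.8  38.6]
w25 [ 490. -108.  150.]
tab [185. 146.] [175 132  17  27 189] [521.  -34.7  51. ]
tab [404. 177.] [396 165  18  25 361] [ 540.3 -263.3   51. ]
clip1 0.75 [529.4 -28.4  38.5]
clip1 0.69 [ 549.9 -263.9   35.7]
clip1 0.65 [ 553. -266.   37.]
crate 0.9 [443. 302.  77.]
crate 0.72 [212. 331.  59.]
cover 0.81 [398. 308.  81.]
cover 0.72 [191. 330.  61.]
spare_tongue 0.69 [ 725. -194.    7.]
bush1 0.78 [741. 207.  19.]
bush1 0.61 [757.  91.  20.]
mallet_head 0.72 [806. -75.  62.]
scene yellow [471.8 119.5] 154 [-35.3 727.7  98. ]
scene yellow [343.3 169.5] 49 [364.3 228.8  98. ]
side yellow [253.3 232.6] 195 [373.4 229.5  98. ]
side yellow [333.8 277.7] 130 [168.4 304.8  98. ]
```

```bash
python3 -c "
from cell import manip
print(manip.sign_off())"
```

```text
the job is handed in; nothing more can be done
None
```

I handed the job in at about 47 s of the 210 s allowed; the sign-off gives no verdict.

- **Bent tongues:** all three were lifted off their pins and put in the larger red crate. A picture from above, taken before closing, showed all three inside and below the rim.
- **Cover:** it is pushed shut. In the last side picture the handle sits within about 1–2 px of its starting place. I saw no force when it reached its stop.
- **Clips:** only two clips were laid out. One went through stand 2's pin and the other through stand 1's; stand 3 has none. Close pictures with each clip still gripped showed the leg through and the bow closed round the pin. By leg-tip position the seats were about 1–2 mm past the hole's middle, and I eased both back slightly before letting go. After release, I checked only that both tabs were still in place, and did not re-measure the seats or bow angles.
- **Bystanders:** the spare tongue, bushes and mallet head read within about 5 mm of their first positions, about the accuracy of the reading.

One oddity: at the end of opening, the cover pull briefly read about 40 N at the wrist, with the fingers spread to 20 mm. It went away on release.

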